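# Load the tee bars into the tacking vise and clamp the row

### The arm

A 7-joint arm with a two-finger parallel gripper is mounted at the origin on the work surface. World frame = base frame: x ahead of the robot, y to its left, z up, the work surface at z = 0. Lengths are in m, angles in rad, forces in N, time in s.
With the tool pointing down it reaches from about 0.425 to 0.825 m from the base axis. Payload 3.6 kg.
Tool frame: the origin (TCP) lies midway between the tips of the shut fingers; the grasp point (between the pads) lies r.grip_depth behind it (r.grip_depth is the distance from the TCP to the grasp point, in m); z points along the fingers, y is the direction in which the jaws open and shut (so a half turn about z gives the same grasp; the last joint's range is limited). The gripper opens to 93 mm and grips with 3 to 60 N. Pads are 15 mm wide; open, the fingers measure 128 mm over their backs; the gripper's body (75 mm by 188 mm) begins 65 mm behind the grasp point.
Start: joints at [1.3, 0.615, -0.013, 1.423, 0.008, 1.103, -0.04], TCP at [0.158, -0.631, 0.219] pointing down, gripper open.
Joint ranges: [-3.12, 3.12], [-0.3, 2.06], [-1.34, 1.32], [0.26, 2.42], [-1.36, 4.5], [0.01, 1.98], [-2.84, 2.84]. Speed limits (rad/s): [2.79, 2.79, 3.14, 3.14, 3.14, 3.14, 3.14].

### API

Orientations are given as a unit quaternion [x, y, z, w].
In Python, from cell import telemetry, optics, close_job, boxes_of, landmark_of, r gives the robot as it stands. The module is installed in compiled form; this text tells all that it offers.
- The arm moves only by the tool play_rows, never from a script. Its argument "steps" is a list of rows, each a list of 3 entries, a list of its own where there are three numbers: the finger opening in cm, from 0 to 9.3, then the shift along the tool's x, y, z in cm, then the turn about the tool's z in degrees. A call has 1 to 10 rows; each row shifts and turns the pose as measured when the row begins, along the tool's axes as they then stand; what a row does not reach is not made up. A row lasts 1/10 s, in which the tool goes at most 50 mm and 8.59 degrees, less where a joint would pass 70% of its speed; a pose out of reach is approached as far as the arm can. A call is refused whole if a number of a shift passes 5 or a number of a turn 8.59, either way. A call with a gripper value outside its range is refused whole. The fingers move at their own pace and stop on an object; "grip_force" is the grip in N (left out, the last holds). Time passes only in rows, so rows that do not move let the fingers close. It gives the time, the measured TCP pose, the force and the opening at its end, in the units of the state.
- telemetry.get_state(): the state, without advancing time (a new reading comes with each control period).
- optics.camera(name): name is "scene" or "top" or "wrist"; returns the picture (400x640x3 uint8, red, green, blue); there is no depth.
- optics.camera_params(name): a dict with "camera_matrix" (3x3 intrinsics, pixels), "origin" and "attitude" of the camera in the world; the wrist camera has in their place "hand_eye" (4x4, takes a point from camera to tool coordinates, whose origin is the TCP and whose axes are the flange's). Camera axes: x right, y down, z forward; pixel columns grow to the right and rows downward; lengths in m; the calibration is good to about 2 mm. The wrist camera is an equidistant fisheye: a pixel r from the principal point sees the ray r / f radians off the axis. A picture is of the moment at which its call begins: read the wrist's pose just before it. camera_params takes no time and is no camera call.
- close_job(): hands the job in, once; it reports no verdict.
Trained networks look in the newest picture that a camera, given by its name, has taken for a name from the list of things; names that differ only in an ending like _2 or _b are one class to them, and where a whole thing is asked for, a point or a joint stands for the part that bears it (a point fixed in the world has none). Each returns a list of dicts, best first, with "p" (0 to 1); they miss things now and then, are a little off and sometimes report something else, mostly with a low value. They report only what shows in the picture. A call takes as long as a camera call.
- boxes_of(camera, label): "pixel" ([column, row] in pixels, amid what is visible of it).
- landmark_of(camera, label): "pixel" ([column, row] in pixels: a listed point, or the origin of a listed thing).
The state is a dict: "t": time; "joint_pos": joint angles; "joint_velocities": joint speeds; "effort": joint torques, N m; "position": TCP position; "ee_rot": TCP orientation; "ft_force": force on the tool from outside, world axes, zero at the start; "moment": the same for the moment, N m; "width": opening from 0.0 (shut) to 1.0 (fully open).
Only numpy, scipy, OpenCV 4.12 (cv2) and the standard library are available. Lean on these libraries where they do the work, as an engineer would, in place of code of your own. Each camera call takes 0.05 s, during which the arm holds its last target. There are 200 camera calls.

### The job

Get the tee bars on the bench ready for tacking. First clear the wire brush off the vise's infeed and lay it flat in the blue tool tray; then lay every tee bar flange-down on the infeed and slide it in lengthwise between the jaws, under the hold-down bridge, until its far end butts against the end stop, all of them side by side; last, wind the crank until the moving jaw clamps the whole row tight against the fixed jaw. Leave the other things on the bench where they are.

Things in the scene. Friction and masses are not known exactly. Their poses are not given: they have to be found in the camera images.
- jig: Tacking vise, fixed to the bench. Origin at bench level under its middle; x: feed direction, away from the robot; y: left, across the bed; z up. In this frame (mm): bed top at z 60, x -130 to 165, y -100 to 100. Open infeed: x -130 to -20. Jaws: x -20 to 130, 22 above the bed; the fixed one on the left, face at y 75. A bar that is home has its origin at x 65, z 60.
- jaw_plate: Moving jaw plate, 150 x 22 x 22 mm, on the right of the bed; origin centre of its underside, its clamping face 11 mm towards +y; axes as the vise. The screw pushes it through a fixed nut block (vise x 7 to 53, y -137 to -109, top at z 89 mm).
- jaw (a joint): Travel of the moving jaw in m: 0 fully back (its face at vise y -75 mm, 150 mm between the faces), grows as it closes, to 0.075. Driven by the crank, 12 mm a turn. The screw's friction holds it where it is left (some 60 N).
- crank (a joint): Crank angle, rad, 0 to 39.2 = jaw travel in m x 523.6. 0: arm straight up. It grows clockwise as seen from the handle's end, looking along vise +y (the arm goes from up towards vise +x), and closes the jaw. About 3 to 5 N at the handle turns it freely; some 8 to 12 N clamps well.
- crank_grip (a point): Middle of the crank handle, a free-spinning black sleeve, 20 mm diameter, 75 mm long, lying along vise y on the right. It runs round a circle of 40 mm radius about the screw axis (vise x 30, z 72 mm) and lies at vise y = -275 mm + jaw travel, moving along with the jaw. Can be pinched from above, fingers closing along vise x, and carried round.
- stop_mid (a point): Middle of the end stop's near face at bed level (vise x 140, y 0, z 60 mm). The stop is a bar across the whole bed, 22 mm above it.
- bridge_mid (a point): Middle of the underside of the hold-down bridge (vise x 75, z 118 mm: 58 mm above the bed, so that a bar passes under with 8 mm to spare). Flat bar across the bed, x 55 to 95, top at z 128, bolt heads at its ends to z 135; its posts stand outside the jaws. The near 65 mm of a bar that is home stick out on the robot's side.
- bar1: Aluminium tee bar, 150 mm long (its x), standing on its flange: flange 40 mm wide (y) and 8 mm thick, upright stem 8 mm thick in the middle, 50 mm tall overall, about 0.24 kg. Origin: centre of the underside. Both ends are alike. Pinch the stem from above. 2 or 3 such bars are present; an absent one reads None.
- bar2: Aluminium tee bar, 150 mm long (its x), standing on its flange: flange 40 mm wide (y) and 8 mm thick, upright stem 8 mm thick in the middle, 50 mm tall overall, about 0.24 kg. Origin: centre of the underside. Both ends are alike. Pinch the stem from above. 2 or 3 such bars are present; an absent one reads None.
- bar3: Aluminium tee bar, 150 mm long (its x), standing on its flange: flange 40 mm wide (y) and 8 mm thick, upright stem 8 mm thick in the middle, 50 mm tall overall, about 0.24 kg. Origin: centre of the underside. Both ends are alike. Pinch the stem from above. 2 or 3 such bars are present; an absent one reads None.
- brush: Wire scratch brush lying on the infeed, bristles down: wooden back 190 mm long (x) x 28 mm wide x 14 mm thick at 22 to 36 mm above its underside, wire block 120 mm long beneath it. Origin under the middle of the back; centre of mass about 15 mm towards +x.
- tray: Blue open tool tray fixed on the bench, 240 (x) x 125 (y) x 35 mm high, walls and floor 5 mm; origin centre of underside.
- pliers: Bystander: pliers with red and yellow grips, 175 mm long, lying flat; origin under the middle.
- hammer: Bystander: hammer lying flat; origin under the middle.
- disc: Bystander: dark cutting disc, 115 mm diameter, 4 mm thick, lying flat; origin centre of underside.
- spray: Bystander: upright spray can, 60 mm diameter, 190 mm tall; origin centre of underside.
- magnet: Bystander: red welding square (magnet), about 110 x 100 x 18 mm, lying flat; origin at the middle of its straight 110 mm leg.
- tin: Bystander: open metal cup, 80 mm diameter, 70 mm tall; origin centre of underside.

How it is judged:
By the outcome, as a careful person would: the job done as asked, in the order asked, and still so for the second after the job is handed in, with the robot touching nothing.
Of bar1, bar2, bar3 only 2 to 3 are there at a start; the rules pass over those that are not, and their reading is None.
At some moment in a run one of bar1, bar2, bar3, brush may be knocked a few centimetres aside while the robot is not near it.
Once in a run the grip may slacken for a moment while it holds something.
It also fails if it takes over 210 s, if anything falls off the work surface, if the arm or the gripper's body presses on something with over 40 N, if the wrist force passes 120 N, or if a joint passes its speed limit or range.

## Working session

There is one attempt and no reset: what is moved stays moved. The work goes in short steps, Python scripts to look and compute and a tool call to move; the robot and the scene stay as the last step left them, time stands still between calls to the robot, and variables do not carry over. Pictures are saved under pics/ and viewed, about 12 in all and at most 16, crops included, and the job is handed in when it is done.

Besides the shell and the picture viewer there is one more tool, called after ">>>" in YAML: its name, and indented under it one key for each argument. play_rows: Moves the arm, as the interface text tells. Its arguments: {"type":"object","properties":{"steps":{"type":"array","items":{"type":"array"}},"grip_force":{"type":"number"}},"required":["steps"]}

```bash
mkdir -p pics; cat > h.py <<'E'
import numpy as np, cv2
from scipy.spatial.transform import Rotation as R
from cell import telemetry, optics, close_job, boxes_of, landmark_of, r
def rot(a):
    a=np.array(a,float)
    return a if a.shape==(3,3) else R.from_quat(a).as_matrix()
def ray(cam,px,st=None):
    p=optics.camera_params(cam);K=np.array(p["camera_matrix"])
    if cam!="wrist":
        d=np.linalg.inv(K)@[px[0],px[1],1]
        return np.array(p["origin"]),rot(p["attitude"])@d
    st=st or telemetry.get_state()
    u=(px[0]-K[0,2])/K[0,0];v=(px[1]-K[1,2])/K[1,1];th=np.hypot(u,v)
    d=np.array([u/th*np.sin(th),v/th*np.sin(th),np.cos(th)]) if th>1e-9 else np.array([0,0,1.])
    H=np.array(p["hand_eye"]);T=rot(st["ee_rot"])
    return np.array(st["position"])+T@H[:3,3],T@H[:3,:3]@d
def at(cam,px,z,st=None):
    o,d=ray(cam,px,st);return o+d*(z-o[2])/d[2]
def tool(v,st=None):
    st=st or telemetry.get_state();return rot(st["ee_rot"]).T@np.array(v)
def snap(cam,name):
    im=optics.camera(cam);cv2.imwrite(f"pics/{name}.png",im[:,:,::-1]);return im
E
python3 - <<'E'
from h import *
print(r.grip_depth,telemetry.get_state())
for c in ("scene","top","wrist"):
    print(c,optics.camera_params(c))
a=snap("top","top0");b=snap("scene","scene0")
Z=dict(jig=0,jaw_plate=.06,crank_grip=.1,stop_mid=.06,bridge_mid=.118,bar1=0,brush=.06,tray=0,pliers=0,hammer=0,disc=0,spray=0,magnet=0,tin=0)
for c in("top","scene"):
  for k,z in Z.items():
    for d in landmark_of(c,k)[:4]:
        print(c,k,round(d["p"],2),np.round(d["pixel"]),np.round(at(c,d["pixel"],z),3))
cv2.imwrite("pics/both0.png",cv2.resize(np.vstack([a,b])[:,:,::-1],(480,600)))
E
```

```text
0.0188 {'t': 0.0, 'joint_pos': array([ 1.29952644,  0.61588162, -0.01263423,  1.42487738,  0.00808685,
        1.10339254, -0.04038338]), 'joint_velocities': array([-2.79533097e-05, -3.26558455e-04, -3.85302783e-04, -6.35681004e-04,
       -1.46525274e-03,  1.96147498e-03, -8.17429045e-04]), 'effort': array([ 5.30079196e-04, -4.58925855e+01,  2.09165378e-01, -1.65742850e+01,
       -6.09784434e-02,  2.05266313e-02,  2.24435184e-04]), 'position': array([ 0.15734885, -0.62986031,  0.21751265]), 'ee_rot': array([ 9.92513930e-01,  1.22125033e-01, -1.59774871e-04, -1.24442468e-03]), 'ft_force': array([-0.22738065, -0.72340473,  0.23337343]), 'moment': array([-0.0135551 , -0.01758454,  0.02082143]), 'width': 0.9968609813372951}
scene {'camera_matrix': array([[452.05915952,   0.        , 316.1794883 ],
       [  0.        , 452.05915952, 194.24652602],
       [  0.        ,   0.        ,   1.        ]]), 'origin': array([1.13459041, 0.57312298, 1.34133481]), 'attitude': array([ 0.37479936,  0.8798022 , -0.26887951, -0.11479261])}
top {'camera_matrix': array([[436.73220379,   0.        , 322
[... 2026 characters left out ...]
e stop_mid 0.83 [282. 238.] [0.71  0.013 0.06 ]
scene bridge_mid 0.75 [296. 219.] [0.651 0.022 0.118]
scene bar1 0.67 [370. 249.] [0.517 0.228 0.   ]
scene bar1 0.6 [417. 288.] [0.52  0.421 0.   ]
scene bar1 0.55 [404. 256.] [0.458 0.321 0.   ]
scene brush 0.57 [325. 200.] [0.505 0.013 0.06 ]
scene tray 0.61 [293. 140.] [ 0.362 -0.295  0.   ]
scene pliers 0.96 [352. 300.] [0.691 0.3   0.   ]
scene hammer 0.82 [215. 141.] [ 0.575 -0.509  0.   ]
scene disc 0.69 [239. 154.] [ 0.551 -0.392  0.   ]
scene spray 0.86 [369. 313.] [0.683 0.365 0.   ]
scene magnet 0.77 [213. 175.] [ 0.685 -0.386  0.   ]
scene magnet 0.24 [294. 140.] [ 0.357 -0.29   0.   ]
scene tin 0.75 [437. 322.] [0.563 0.529 0.   ]
```

View pics/top0.png

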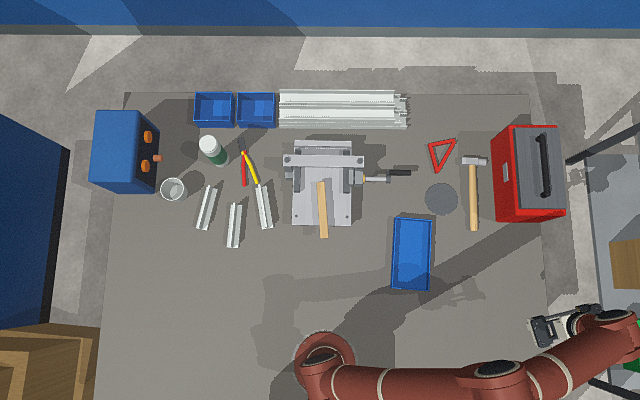

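View pics/scene0.png

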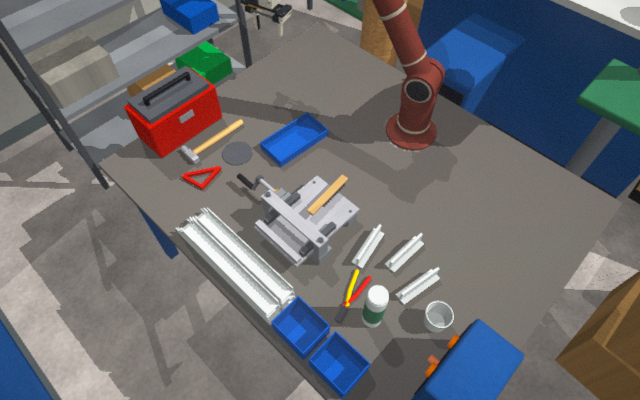

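The top view shows three bars left of the vise at (208,207), (234,226) and (264,207), the brush on the infeed at (322,210), and the tray at (411,254). The scene view agrees. I'll move towards the brush.

>>> play_rows:
  steps:
    - [9.3, [3.6, -3.2, -0.8], 0]
    - [9.3, [3.6, -3.2, -0.8], 0]
    - [9.3, [3.6, -3.2, -0.8], 0]
    - [9.3, [3.6, -3.2, -0.8], 0]
    - [9.3, [3.6, -3.2, -0.8], 0]
    - [9.3, [3.4, -3.4, -0.8], 0]
    - [9.3, [3.4, -3.4, -0.8], 0]
    - [9.3, [3.2, -3.6, -0.8], 0]
    - [9.3, [3.2, -3.6, 0], 0]
    - [9.3, [3.2, -3.6, 0], 0]

```text
t: 2.5
position: [0.4151, -0.2183, 0.2827]
ee_rot: [0.994, 0.113, 0.001, 0.004]
ft_force: [1.0, 0.2, -0.0]
width: 1.001
```

```bash
python3 - <<'E'
from h import *
for p in [(320,181),(324,238)]: print(at("top",p,.096))
for p in [(287,159),(365,160),(292,221),(351,223)]: print(p,at("top",p,.128 if p[1]<200 else .06))
for p in [(395,289),(428,291),(431,219),(396,215)]: print(at("top",p,.035))
E
```

```text
[0.59155398 0.01873553 0.096     ]
[0.40194318 0.0040916  0.096     ]
(287, 159) [0.65749377 0.12753279 0.128     ]
(365, 160) [ 0.65594868 -0.1287011   0.128     ]
(292, 221) [0.46168075 0.1116966  0.06      ]
(351, 223) [ 0.45640931 -0.08598367  0.06      ]
[ 0.24106609 -0.23195568  0.035     ]
[ 0.23544112 -0.34079509  0.035     ]
[ 0.47553647 -0.36045043  0.035     ]
[ 0.48843637 -0.24145459  0.035     ]
```

>>> play_rows:
  steps:
    - [9.3, [2.1, -3.4, 0], 0]
    - [9.3, [2.1, -3.4, 0], 0]
    - [9.3, [2.1, -3.4, 0], 0]
    - [9.3, [2.1, -3.4, 0], 0]
    - [9.3, [2.1, -3.4, 0], 0]
    - [9.3, [2.1, -3.4, 0], 0]
    - [9.3, [1, -1, 0], 0]
    - [9.3, [0, 0, 0], 8.5]
    - [9.3, [0, 0, 0], 0]
    - [9.3, [0, 0, 0], 0]

```text
t: 3.5
position: [0.5043, 0.039, 0.2841]
ee_rot: [0.999, 0.046, 0.005, 0.003]
ft_force: [-0.6, -0.4, -0.8]
width: 0.998
```

```bash
python3 - <<'E'
from h import *
st=telemetry.get_state();print(st["position"],2*np.degrees(np.arctan2(st["ee_rot"][1],st["ee_rot"][0])))
snap("wrist","w1")
for k,z in dict(brush=.06,jig=0,jaw_plate=.06,bridge_mid=.118,stop_mid=.06,crank_grip=.112).items():
    for d in landmark_of("wrist",k)[:2]: print(k,round(d["p"],2),np.round(d["pixel"]),np.round(at("wrist",d["pixel"],z,st),3))
    for d in boxes_of("wrist",k)[:1]: print(" box",k,round(d["p"],2),np.round(d["pixel"]),np.round(at("wrist",d["pixel"],z,st),3))
E
```

```text
[0.50430263 0.0389707  0.28408152] 5.259080643710882
brush 0.65 [338. 181.] [0.498 0.01  0.06 ]
 box brush 0.97 [340. 181.] [0.499 0.007 0.06 ]
jig 0.67 [338. 115.] [0.582 0.014 0.   ]
 box jig 0.71 [353.  95.] [ 0.614 -0.005  0.   ]
 box jaw_plate 0.67 [422. 114.] [ 0.598 -0.091  0.06 ]
bridge_mid 0.96 [354.  49.] [0.657 0.013 0.118]
 box bridge_mid 0.82 [355.  94.] [0.607 0.006 0.118]
stop_mid 0.96 [354.  13.] [0.718 0.011 0.06 ]
 box stop_mid 0.61 [355.  93.] [0.612 0.    0.06 ]
crank_grip 0.66 [524. 111.] [ 0.626 -0.216  0.112]
crank_grip 0.58 [355.  12.] [0.702 0.014 0.112]
 box crank_grip 0.69 [512. 113.] [ 0.62  -0.196  0.112]
```

View pics/w1.png

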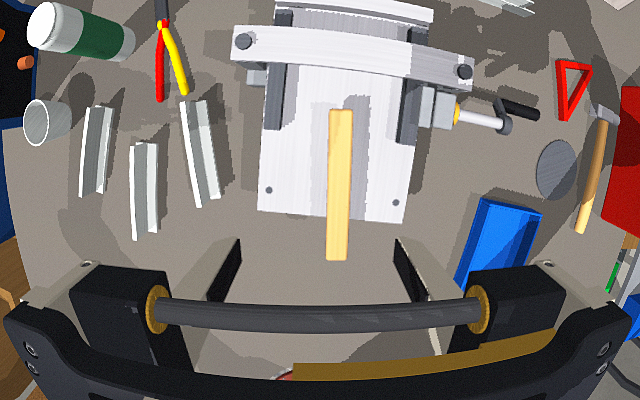

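The wrist view shows the brush from (341,110) to (337,260), clear on the infeed, with the bridge at row 50 and the crank handle at (520,108). I'll grip it.

>>> play_rows:
  steps:
    - [9.3, [-0.2, 3.0, 3], 1]
    - [9.3, [0, 0, 4], 0]
    - [9.3, [0, 0, 4], 0]
    - [9.3, [0, 0, 4], 0]
    - [9.3, [0, 0, 3], 0]
    - [9.3, [0, 0, 2], 0]
    - [9.3, [0, 0, 1], 0]
    - [9.3, [0, 0, 0], 0]

```text
t: 4.95
position: [0.5138, 0.0083, 0.07]
ee_rot: [0.999, 0.037, 0.011, 0.003]
ft_force: [0.6, 0.5, 0.1]
width: 0.998
```

```bash
python3 - <<'E'
from h import *
st=telemetry.get_state();print(st["position"],st["ee_rot"],tool(np.array([.503,.010,.071])-st["position"]))
snap("wrist","w2")
for k,z in dict(brush=.06,bar1=0).items():
    for d in landmark_of("wrist",k)[:3]: print(k,round(d["p"],2),np.round(d["pixel"]),np.round(at("wrist",d["pixel"],z,st),3))
E
```

```text
[0.51380619 0.00834167 0.06997674] [0.99926464 0.03659377 0.01116845 0.00251791] [-0.01063053 -0.00243757 -0.00127317]
brush 0.84 [313. 268.] [0.497 0.01  0.06 ]
bar1 0.94 [ 99. 196.] [0.515 0.216 0.   ]
bar1 0.88 [ 47. 245.] [0.451 0.315 0.   ]
```

>>> play_rows:
  grip_force: 40
  steps:
    - [0, [-0.3, 0, 0], 0]
    - [0, [0, 0, 0], 0]
    - [0, [0, 0, 0], 0]
    - [0, [0, 0, 0], 0]
    - [0, [0, 0, 0], 0]
    - [0, [0, 0, 0], 0]
    - [0, [0, 0, -2], 0]
    - [0, [0, 0, -2], 0]
    - [0, [0, 0, -3], 0]
    - [0, [0, 0, -3], 0]

```text
t: 6.1
position: [0.5078, 0.0085, 0.1746]
ee_rot: [0.999, 0.037, 0.012, 0.002]
ft_force: [1.2, 0.1, -0.7]
width: 0.191
```

```bash
python3 - <<'E'
from h import *
st=telemetry.get_state();print(st["width"],st["ft_force"])
snap("wrist","w3")
for k,z in dict(brush=.06).items():
    for d in landmark_of("wrist",k)[:3]: print(k,round(d["p"],2),np.round(d["pixel"]),np.round(at("wrist",d["pixel"],z,st),3))
E
```

```text
0.191359922701374 [ 1.16849409  0.12336668 -0.68085086]
brush 0.58 [314. 209.] [0.498 0.01  0.06 ]
```

View pics/w3.png

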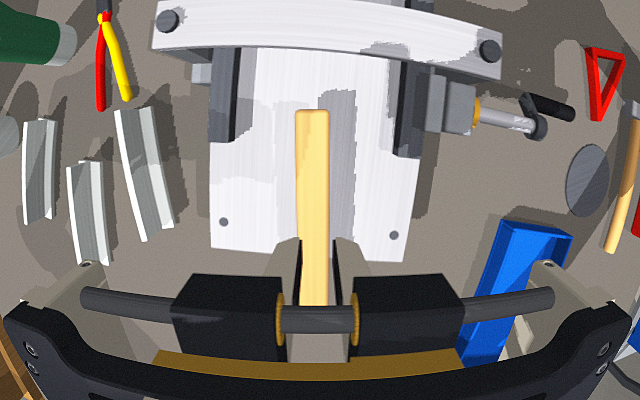

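The brush is still on the bed with the fingers above it, because I lifted before they had closed. I'll go back down and allow more time.

>>> play_rows:
  steps:
    - [5, [0, 0, 0], 0]
    - [5, [0, 0, 0], 0]
    - [5, [0, 0, 0], 0]
    - [5, [0, 0, 3], 0]
    - [5, [0, 0, 3], 0]
    - [5, [0, 0, 3], 0]
    - [5, [0, 0, 1.4], 0]
    - [0, [0, 0, 0], 0]
    - [0, [0, 0, 0], 0]
    - [0, [0, 0, 0], 0]

```text
t: 7.2
position: [0.5109, 0.0084, 0.0644]
ee_rot: [0.999, 0.037, 0.011, 0.002]
ft_force: [-0.1, 0.7, -0.4]
width: 0.331
```

>>> play_rows:
  steps:
    - [0, [0, 0, 0], 0]
    - [0, [0, 0, 0], 0]
    - [0, [0, 0, 0], 0]
    - [0, [0, 0, 0], 0]

```text
t: 7.6
position: [0.512, 0.0082, 0.0665]
ee_rot: [0.999, 0.037, 0.013, 0.002]
ft_force: [0.1, 0.8, -1.1]
width: 0.295
```

>>> play_rows:
  steps:
    - [0, [0, 0, -3], 0]
    - [0, [0, 0, -3], 0]
    - [0, [0, 0, -3], 0]
    - [0, [0, 0, -3], 0]
    - [0, [0, 0, -1], 0]
    - [0, [-2, 3, 0], 0]
    - [0, [-2, 4, 0], 0]
    - [0, [-2, 4, 0], 0]
    - [0, [-2, 4, 0], 0]
    - [0, [-2, 4, 0], 0]

```text
t: 8.6
position: [0.4226, -0.1862, 0.1972]
ee_rot: [0.999, 0.046, 0.014, 0.0]
ft_force: [0.6, -1.4, -1.0]
width: 0.298
```

```bash
python3 - <<'E'
from h import *
st=telemetry.get_state();print(st["width"],st["position"],2*np.degrees(np.arctan2(st["ee_rot"][1],st["ee_rot"][0])))
snap("wrist","w4")
for k,z in dict(brush=.15,tray=0).items():
    for d in landmark_of("wrist",k)[:3]: print(k,round(d["p"],2),np.round(d["pixel"]),np.round(at("wrist",d["pixel"],z,st),3))
E
```

```text
0.29795380339735733 [ 0.42262891 -0.18618572  0.1972133 ] 5.252160009110602
brush 0.6 [316. 268.] [ 0.386 -0.188  0.15 ]
tray 0.64 [390. 237.] [ 0.359 -0.287  0.   ]
tray 0.22 [170.  50.] [0.578 0.013 0.   ]
```

View pics/w4.png

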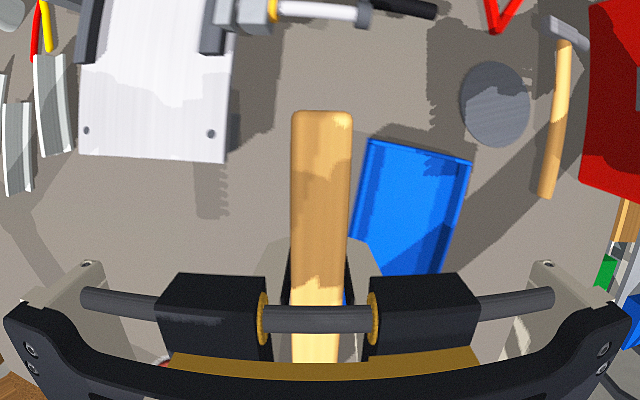

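>>> play_rows:
  steps:
    - [0, [-1.4, 2.5, 0], 0]
    - [0, [-1.4, 2.5, 0], 0]
    - [0, [-1.5, 2.5, 0], 0]
    - [0, [-1.5, 2.5, 0], 0]
    - [0, [0, 0, 0], 8]
    - [0, [0, 0, 3], 0]
    - [0, [0, 0, 3], 0]
    - [0, [0, 0, 0], 0]

```text
t: 9.55
position: [0.3775, -0.287, 0.1304]
ee_rot: [1.0, -0.024, 0.013, -0.004]
ft_force: [0.2, 0.7, -1.0]
width: 0.296
```

```bash
python3 - <<'E'
from h import *
st=telemetry.get_state();print(st["width"],st["position"],2*np.degrees(np.arctan2(st["ee_rot"][1],st["ee_rot"][0])))
print(tool(np.array([.374,-.292,.014])-st["position"]))
snap("wrist","w5")
for k,z in dict(brush=st["position"][2]-.0065,tray=0).items():
    for d in landmark_of("wrist",k)[:3]: print(k,round(d["p"],2),np.round(d["pixel"]),np.round(at("wrist",d["pixel"],z,st),3))
E
```

```text
0.2959751884938159 [ 0.37746315 -0.28697861  0.13039205] -2.706288066187333
[-0.00628882  0.0061546   0.11621914]
brush 0.75 [315. 267.] [ 0.363 -0.285  0.124]
```

View pics/w5.png

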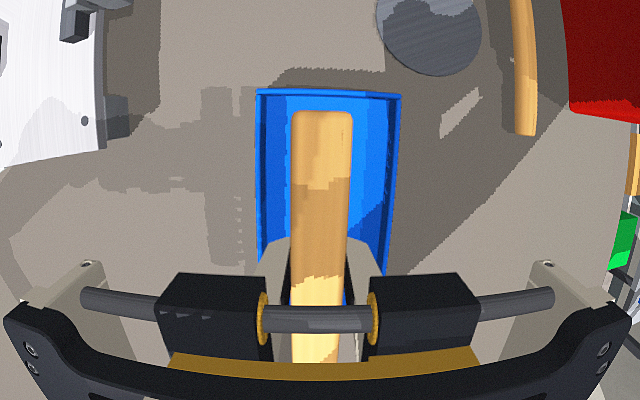

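The brush is centred over the tray (tray walls at columns 258 to 398) and lined up with it. I'll lower it.

>>> play_rows:
  steps:
    - [0, [-0.5, 0.5, 3], 0]
    - [0, [0, 0, 3], 0]
    - [0, [0, 0, 2.5], 0]
    - [0, [0, 0, 1.5], 0]
    - [0, [0, 0, 1], 0]
    - [0, [0, 0, 0.4], 0]
    - [0, [0, 0, 0], 0]

```text
t: 10.4
position: [0.3905, -0.2992, 0.0267]
ee_rot: [0.999, -0.022, 0.028, 0.006]
ft_force: [-0.0, -0.0, -0.9]
width: 0.302
```

>>> play_rows:
  steps:
    - [0, [-1.2, -0.3, 0], 0]
    - [0, [0, 0, 0], 0]
    - [0, [0, 0, 0.6], 0]
    - [0, [0, 0, 0.4], 0]
    - [0, [0, 0, 0.3], 0]
    - [0, [0, 0, 0], 0]

```text
t: 11.0
position: [0.3843, -0.2985, 0.0159]
ee_rot: [0.999, -0.022, 0.033, 0.009]
ft_force: [-0.5, 0.5, -1.9]
width: 0.299
```

>>> play_rows:
  steps:
    - [0, [-0.4, 0, 0.3], 0]
    - [0, [0, 0, 0], 0]
    - [4.5, [0, 0, 0], 0]
    - [4.5, [0, 0, 0], 0]
    - [4.5, [0, 0, 0], 0]
    - [4.5, [0, 0, 0], 0]
    - [4.5, [0, 0, -2], 0]
    - [4.5, [0, 0, -3], 0]
    - [4.5, [0, 0, -3], 0]
    - [4.5, [0, 0, -3], 0]

```text
t: 12.0
position: [0.3714, -0.2946, 0.1222]
ee_rot: [0.999, -0.021, 0.029, 0.006]
ft_force: [1.1, 0.1, 0.4]
width: 0.488
```

```bash
python3 - <<'E'
from h import *
st=telemetry.get_state();print(st["width"],st["position"],st["ee_rot"],2*np.degrees(np.arctan2(st["ee_rot"][1],st["ee_rot"][0])))
print(st["joint_pos"])
snap("wrist","w6")
for k,z in dict(brush=.005,tray=0).items():
    for d in landmark_of("wrist",k)[:3]: print(k,round(d["p"],2),np.round(d["pixel"]),np.round(at("wrist",d["pixel"],z,st),3))
E
```

```text
0.48813095191584366 [ 0.37137344 -0.29460367  0.12218573] [ 0.99932372 -0.02104649  0.02947685  0.00634504] -2.413025373122151
[ 0.73530801  0.46704618 -0.13284036  2.07547465  0.07113467  0.54777905
 -1.05440684]
brush 0.6 [318. 206.] [ 0.368 -0.297  0.005]
tray 0.96 [311. 215.] [ 0.358 -0.29   0.   ]
```

View pics/w6.png

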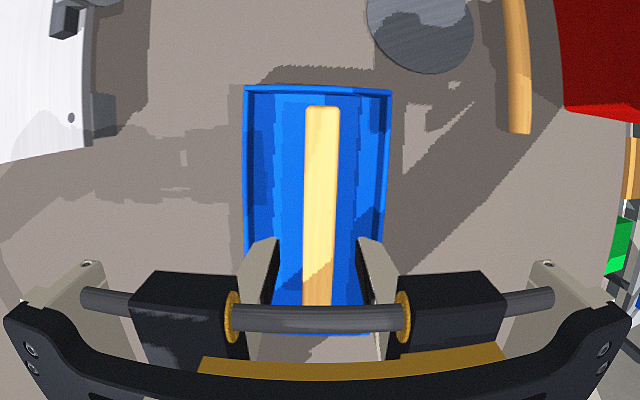

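The brush lies flat inside the tray. Next, the bars.

>>> play_rows:
  steps:
    - [4.5, [0, 0, -4], 0]
    - [4.5, [0, 0, -4], 0]
    - [4.5, [1.6, -4, -2], 0]
    - [4.5, [1.6, -4.2, 0], 0]
    - [4.5, [1.6, -4.2, 0], 0]
    - [4.5, [1.5, -4.4, 0], 0]
    - [4.5, [1.5, -4.4, 0], 0]
    - [4.5, [1.5, -4.4, 0], 0]
    - [4.5, [1, -4.4, 0], 0]
    - [4.5, [0, -4.5, 0], 0]

```text
t: 13.15
position: [0.4864, 0.0494, 0.2166]
ee_rot: [0.999, -0.033, 0.023, 0.006]
ft_force: [0.5, 0.3, -0.2]
width: 0.49
```

>>> play_rows:
  steps:
    - [4.5, [0, -4.5, 0], 0]
    - [4.5, [0, -4.5, 0], 0]
    - [4.5, [0, -4.0, 0], 0]
    - [4.5, [0, -3, 0], 0]
    - [4.5, [0, 0, 0], 0]

```text
t: 13.65
position: [0.4918, 0.2239, 0.2061]
ee_rot: [1.0, -0.026, 0.016, 0.006]
ft_force: [0.1, 0.9, 0.3]
width: 0.484
```

```bash
cat >> h.py <<'E'
def look(name,zs,n=3):
    st=telemetry.get_state();q=np.array(st["ee_rot"])
    print("pos",np.round(st["position"],4),"yaw",round(2*np.degrees(np.arctan2(q[1],q[0])),2),"toolz",np.round(rot(q)[:,2],3),"w",round(st["width"]*93,1))
    im=snap("wrist",name)
    for k,z in zs.items():
        for d in landmark_of("wrist",k)[:n]: print(k,round(d["p"],2),np.round(d["pixel"]),np.round(at("wrist",d["pixel"],z,st),4))
    return st,im
E
python3 - <<'E'
from h import *
look("w7",dict(bar1=0,jig=0,bridge_mid=.118,stop_mid=.06))
E
```

```text
pos [0.4918 0.2239 0.2061] yaw -2.96 toolz [ 0.032 -0.013 -0.999] w 45.0
bar1 0.87 [172. 178.] [0.5084 0.4116 0.    ]
bar1 0.79 [245. 216.] [0.4518 0.3163 0.    ]
bar1 0.67 [323. 159.] [0.5189 0.2133 0.    ]
jig 0.55 [470. 110.] [0.5771 0.0176 0.    ]
bridge_mid 0.64 [522.  36.] [0.6525 0.0141 0.118 ]
stop_mid 0.73 [522.  34.] [ 0.6742 -0.0328  0.06  ]
```

View pics/w7.png

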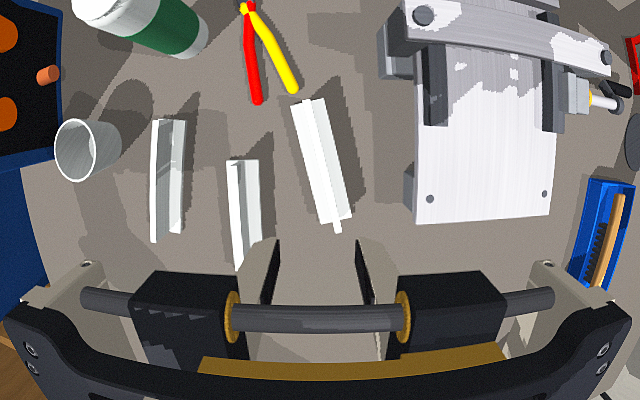

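```bash
python3 - <<'E'
from h import *
st=telemetry.get_state()
def seg(a,b,z):
    a=at("wrist",a,z,st);b=at("wrist",b,z,st);d=b-a
    print(np.round((a+b)/2,4),"len",round(np.linalg.norm(d),4),"yaw",round(np.degrees(np.arctan2(d[1],d[0])),1))
seg((338,232),(309,98),.05);seg((239,268),(234,160),.05);seg((153,240),(158,120),.05)
seg((415,222),(549,214),.06)
seg((348,215),(320,98),.008)
E
```

```text
[0.5183 0.2038 0.05  ] len 0.1501 yaw 8.5
[0.4697 0.3064 0.05  ] len 0.1288 yaw -5.5
[0.5175 0.4038 0.05  ] len 0.1468 yaw -13.5
[0.4482 0.0039 0.06  ] len 0.2041 yaw -92.3
[0.5222 0.1893 0.008 ] len 0.1473 yaw 10.1
```

The three bar stems are at (323,165), (237,214) and (155,180), all upright. I'll take the nearest, at about 9° yaw.

>>> play_rows:
  steps:
    - [4.5, [-1.2, 2.2, 0], -6]
    - [4.5, [0, 0, 0], -6]
    - [4.5, [0, 0, 3], 0]
    - [4.5, [0, 0, 3], 0]
    - [4.5, [0, 0, 2], 0]
    - [4.5, [0, 0, 2], 0]
    - [4.5, [0, 0, 1.5], 0]
    - [4.5, [0, 0, 1], 0]
    - [4.5, [0, 0, 0], 0]

```text
t: 14.8
position: [0.4898, 0.1735, 0.0802]
ee_rot: [0.998, 0.063, 0.02, 0.014]
ft_force: [-0.5, -0.4, -0.0]
width: 0.484
```

```bash
python3 - <<'E'
from h import *
st,im=look("w8",dict(bar1=0))
print(tool(np.array([.4785,.202,.027])-st["position"]))
E
```

```text
pos [0.4898 0.1735 0.0802] yaw 7.22 toolz [ 0.041 -0.025 -0.999] w 45.0
bar1 0.78 [156. 236.] [ 0.4487  0.3172 -0.    ]
bar1 0.75 [268. 173.] [0.5179 0.2151 0.    ]
bar1 0.57 [ 76. 161.] [0.5125 0.4142 0.    ]
[-0.00969586 -0.03121107  0.0519226 ]
```

View pics/w8.png

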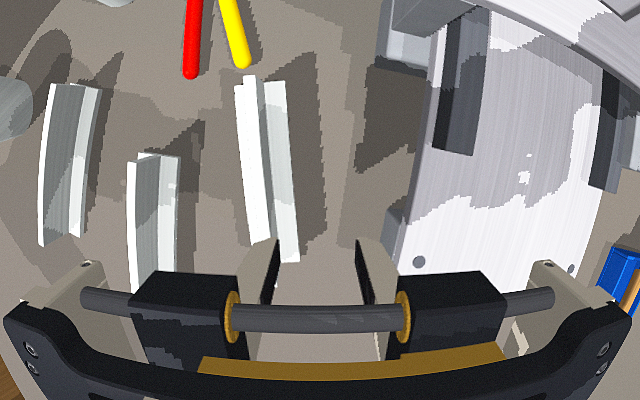

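>>> play_rows:
  steps:
    - [4.5, [-0.4, -1.8, 0], -1.5]
    - [4.5, [-0.4, -1.6, 0], 0]
    - [4.5, [0, 0, 0], 0]
    - [4.5, [0, 0, 0], 0]

```text
t: 15.3
position: [0.4809, 0.2073, 0.0839]
ee_rot: [0.997, 0.075, 0.025, 0.013]
ft_force: [0.5, 0.0, 0.6]
width: 0.484
```

```bash
python3 - <<'E'
from h import *
st,im=look("w9",dict(bar1=0))
print(tool(np.array([.4785,.207,.027])-st["position"]))
g=cv2.cvtColor(im,cv2.COLOR_RGB2GRAY)
E
```

```text
pos [0.4809 0.2073 0.0839] yaw 8.62 toolz [ 0.051 -0.022 -0.998] w 45.0
bar1 0.75 [105. 151.] [0.5101 0.4126 0.    ]
bar1 0.66 [192. 226.] [0.4517 0.3146 0.    ]
bar1 0.64 [309. 170.] [ 0.5152  0.217  -0.    ]
[-0.00513421 -0.00175308  0.05672127]
```

View pics/w9.png

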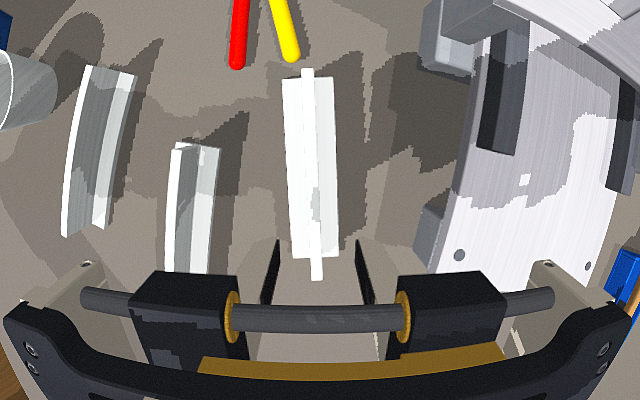

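The stem is centred between the fingers at column 317. I'll descend and grip.

>>> play_rows:
  grip_force: 35
  steps:
    - [4.5, [-0.4, 0, 2], 0]
    - [4.5, [-0.3, 0, 1.8], 0]
    - [4.5, [0, 0, 1.2], 0]
    - [4.5, [0, 0, 0.6], 0]
    - [0, [0, 0, 0], 0]
    - [0, [0, 0, 0], 0]
    - [0, [0, 0, 0], 0]
    - [0, [0, 0, 0], 0]
    - [0, [0, 0, 0], 0]
    - [0, [0, 0, 0], 0]

```text
t: 16.4
position: [0.4821, 0.2031, 0.0292]
ee_rot: [0.997, 0.072, 0.029, 0.012]
ft_force: [1.0, 0.2, -2.3]
width: 0.083
```

>>> play_rows:
  steps:
    - [0, [0, 0, -3], 0]
    - [0, [0, 0, -4], 0]
    - [0, [0, 0, -4], 0]
    - [0, [0, 0, -4], 0]
    - [0, [0, 3, -1], 0]
    - [0, [0, 3, 0], 5]
    - [0, [0, 3, 0], 5]
    - [0, [0, 3, 0], 0]
    - [0, [1.5, 1, 0], 0]
    - [0, [0, 0, 0], 0]

```text
t: 17.4
position: [0.4899, 0.0679, 0.196]
ee_rot: [0.999, -0.019, 0.022, 0.014]
ft_force: [-0.2, 0.5, -1.4]
width: 0.081
```

```bash
python3 - <<'E'
from h import *
st,im=look("w10",dict(bar1=st["position"][2]-.03 if 0 else .13,jig=0,bridge_mid=.118,stop_mid=.06,jaw_plate=.06))
cv2.imwrite("pics/w10c.png",im[:,:,::-1])
E
```

```text
pos [0.4899 0.0679 0.196 ] yaw -2.17 toolz [ 0.044 -0.029 -0.999] w 7.5
bar1 0.74 [317. 182.] [0.5181 0.0654 0.13  ]
bar1 0.56 [ 78. 184.] [0.5305 0.2906 0.13  ]
jig 0.66 [358. 111.] [0.5767 0.0108 0.    ]
bridge_mid 0.59 [372.  15.] [0.6539 0.0144 0.118 ]
stop_mid 0.58 [374.  16.] [ 6.745e-01 -4.000e-04  6.000e-02]
jaw_plate 0.91 [438.  60.] [ 0.6299 -0.0665  0.06  ]
```

View pics/w10.png

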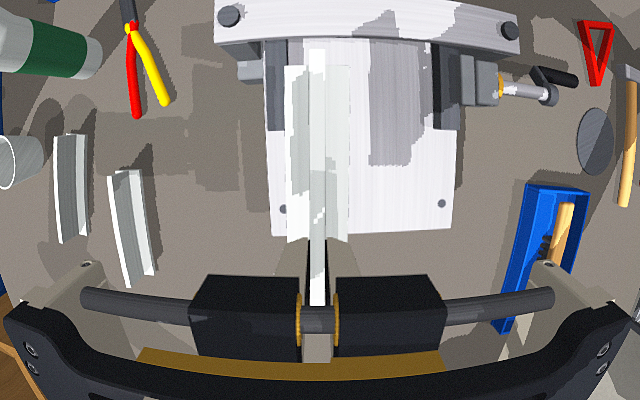

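```bash
python3 - <<'E'
from h import *
st=telemetry.get_state()
for n,p,z in [("nearL",(272,235),.06),("nearR",(452,231),.06),("FJ near",(286,128),.082),("FJ far",(289,42),.082),("MJ near",(434,129),.082),("MJ far",(431,42),.082),("boltL",(229,15),.135),("boltR",(509,31),.135),("barfarstem",(317,49),.167)]: print(n,np.round(at("wrist",p,z,st),4))
E
```

```text
nearL [0.4479 0.1176 0.06  ]
nearR [ 0.4418 -0.0833  0.06  ]
FJ near [0.5583 0.0952 0.082 ]
FJ far [0.6385 0.0898 0.082 ]
MJ near [ 0.5557 -0.0454  0.082 ]
MJ far [ 0.6417 -0.045   0.082 ]
boltL [0.651  0.1323 0.135 ]
boltR [ 0.6482 -0.1012  0.135 ]
barfarstem [0.6101 0.0676 0.167 ]
```

>>> play_rows:
  steps:
    - [0, [-0.3, -0.1, 2.5], 0]
    - [0, [-0.1, -0.1, 2.5], 0]
    - [0, [-0.1, -0.1, 2], 0]
    - [0, [-0.1, 0, 1.5], 0]
    - [0, [0, 0, 1], 0]
    - [0, [0, 0, 0], 0]

```text
t: 18.3
position: [0.4854, 0.0791, 0.0996]
ee_rot: [1.0, -0.01, 0.023, 0.012]
ft_force: [0.6, -0.9, -1.7]
width: 0.084
```

>>> play_rows:
  steps:
    - [0, [0, 0, -1.2], 0]
    - [0, [0, 1.2, 0], 0]
    - [0, [0, 0, 0], 0]
    - [0, [0, 0, 0], 0]

```text
t: 18.7
position: [0.4866, 0.068, 0.115]
ee_rot: [1.0, -0.009, 0.025, 0.011]
ft_force: [0.2, 1.1, -2.5]
width: 0.083
```

```bash
python3 - <<'E'
from h import *
st,im=look("w11",dict(bar1=st["position"][2]-.03 if 0 else .08,jig=0,bridge_mid=.118,stop_mid=.06,jaw_plate=.06))
E
```

```text
pos [0.4866 0.068  0.115 ] yaw -1.01 toolz [ 0.05  -0.023 -0.998] w 7.7
bar1 0.96 [ 42. 191.] [0.5239 0.3167 0.08  ]
bar1 0.8 [316. 177.] [0.5247 0.0673 0.08  ]
bar1 0.75 [104. 235.] [0.4832 0.2442 0.08  ]
jig 0.67 [371. 104.] [0.5789 0.0138 0.    ]
jaw_plate 0.88 [478.  45.] [ 0.6289 -0.0655  0.06  ]
```

>>> play_rows:
  steps:
    - [0, [0, 0, 0.8], 0.5]
    - [0, [0, 0, 0.6], 0]
    - [0, [0, 0, 0.6], 0]
    - [0, [0, 0, 0.4], 0]
    - [0, [0, 0, 0.3], 0]
    - [0, [0, 0, 0], 0]

```text
t: 19.6
position: [0.494, 0.0679, 0.088]
ee_rot: [0.999, -0.013, 0.031, 0.011]
ft_force: [-1.5, -0.6, 0.5]
width: 0.086
```

>>> play_rows:
  steps:
    - [0, [1, 0, 0.08], 0]
    - [0, [1.2, 0, 0.08], 0]
    - [0, [1.2, 0, 0.08], 0]
    - [0, [1.2, 0, 0.08], 0]
    - [0, [1.2, 0, 0.08], 0]
    - [0, [1.2, 0, 0.08], 0]

```text
t: 20.2
position: [0.5451, 0.0677, 0.0878]
ee_rot: [1.0, -0.009, 0.011, 0.015]
ft_force: [-8.1, -0.8, 10.9]
width: 0.083
```

>>> play_rows:
  steps:
    - [0, [1.2, 0, -0.1], 0]
    - [0, [1.2, 0, 0], 0]
    - [0, [1.2, 0, 0], 0]
    - [0, [1.2, 0, 0], 0]
    - [0, [0, 0, 0], 0]

```text
t: 20.7
position: [0.5939, 0.0679, 0.0884]
ee_rot: [1.0, -0.008, 0.009, 0.015]
ft_force: [1.2, 0.5, -0.3]
width: 0.083
```

>>> play_rows:
  steps:
    - [0, [0.6, 0, 0], 0]
    - [0, [0.6, 0, 0], 0]
    - [0, [0.6, 0, 0], 0]

```text
t: 21.0
position: [0.6087, 0.0678, 0.0884]
ee_rot: [1.0, -0.008, 0.005, 0.015]
ft_force: [-13.8, 0.4, 7.2]
width: 0.082
```

>>> play_rows:
  steps:
    - [0, [0.5, 0, 0], 0]
    - [0, [0.5, 0, 0], 0]

```text
t: 21.2
position: [0.6089, 0.0677, 0.0878]
ee_rot: [1.0, -0.008, -0.007, 0.017]
ft_force: [-11.8, -0.9, 12.3]
width: 0.084
```

```bash
python3 - <<'E'
from h import *
st,im=look("w12",dict(bar1=.06,bridge_mid=.118,stop_mid=.06,jaw_plate=.06))
a=snap("top","t12");b=snap("scene","s12")
for c in("top","scene"):
    for d in landmark_of(c,"bar1"): print(c,d["p"],np.round(d["pixel"]),np.round(at(c,d["pixel"],.06),4),np.round(at(c,d["pixel"],0),4))
A=cv2.resize(a[120:260,180:440],(780,420));B=cv2.resize(b[150:300,230:450],(780,532))
cv2.imwrite("pics/c12.png",cv2.resize(np.hstack([A,B[:420]]),(800,215))[:,:,::-1])
cv2.imwrite("pics/s12c.png",B[:,:,::-1])
E
```

```text
pos [0.6089 0.0677 0.0878] yaw -0.89 toolz [-0.014 -0.034 -0.999] w 7.8
bar1 0.97 [ 47. 284.] [0.5522 0.3376 0.06  ]
bar1 0.62 [116. 327.] [0.5115 0.2591 0.06  ]
bridge_mid 0.74 [430. 190.] [0.6536 0.0142 0.118 ]
stop_mid 0.83 [405.  66.] [0.7185 0.0099 0.06  ]
stop_mid 0.17 [376. 236.] [0.6036 0.0257 0.06  ]
top 0.94 [202. 209.] [0.4988 0.4152 0.06  ] [0.5086 0.4321 0.    ]
top 0.72 [232. 227.] [0.4386 0.3101 0.06  ] [0.4459 0.3227 0.    ]
scene 0.69 [404. 253.] [0.4805 0.328  0.06  ] [0.4499 0.3166 0.    ]
scene 0.65 [419. 289.] [0.5447 0.4329 0.06  ] [0.5171 0.4263 0.    ]
scene 0.49 [309. 235.] [0.6411 0.067  0.06  ] [0.618  0.0433 0.    ]
```

View pics/s12c.png

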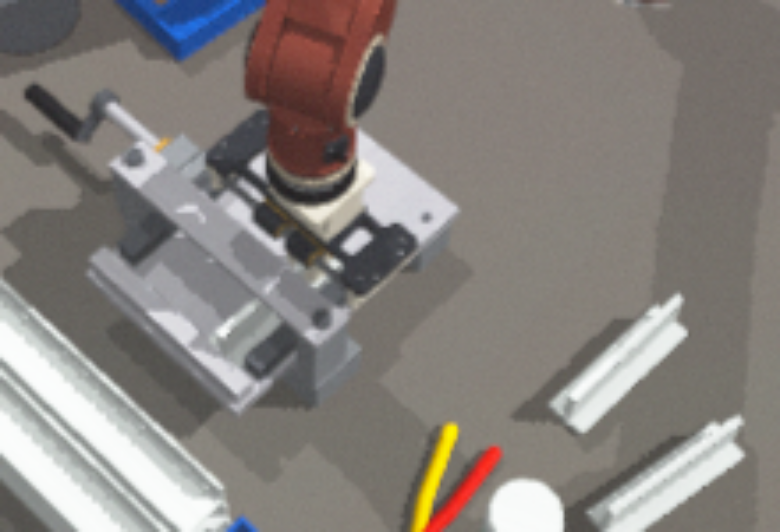

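The scene view shows bar A under the bridge reaching the end stop, at (0.641, 0.067), which is vise x ≈ 65. I'll release it and fetch the next bar.

>>> play_rows:
  steps:
    - [2.2, [0, 0, 0], 0]
    - [2.2, [0, 0, 0], 0]
    - [2.2, [0, 0, 0], 0]
    - [2.2, [0, 0, -1], 0]
    - [2.2, [0, 0, -3], 0]
    - [2.2, [0, 0, -4], 0]
    - [4.5, [0, 0, -4], 0]
    - [4.5, [-2.5, -3.1, 0], 0]
    - [4.5, [-2.5, -3.1, 0], 0]
    - [4.5, [-2.5, -3.1, 0], 0]

```text
t: 22.65
position: [0.5466, 0.1615, 0.2134]
ee_rot: [1.0, -0.016, 0.002, 0.017]
ft_force: [-0.4, 0.5, 0.1]
width: 0.474
```

>>> play_rows:
  steps:
    - [4.5, [-2.5, -3.1, 0], 0]
    - [4.5, [-2.5, -3.1, 0], 0]
    - [4.5, [-2.5, -3.1, 0], 0]
    - [4.5, [-2, -2.6, 0], 0]
    - [4.5, [-1, -1.5, 0], 0]
    - [4.5, [0, 0, 0], 0]
    - [4.5, [0, 0, 0], 0]

```text
t: 23.35
position: [0.4414, 0.3125, 0.2154]
ee_rot: [1.0, -0.011, 0.008, 0.011]
ft_force: [-0.3, -0.0, 0.7]
width: 0.484
```

```bash
python3 - <<'E'
from h import *
st,im=look("w13",dict(bar1=0))
E
```

```text
pos [0.4414 0.3125 0.2154] yaw -1.22 toolz [ 0.016 -0.021 -1.   ] w 45.0
bar1 0.84 [512.  25.] [0.6636 0.0226 0.    ]
bar1 0.79 [231. 125.] [0.5121 0.414  0.    ]
bar1 0.69 [311. 171.] [0.4498 0.315  0.    ]
```

View pics/w13.png

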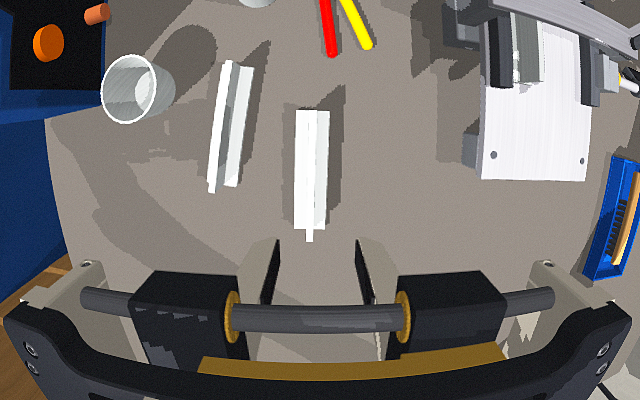

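```bash
python3 - <<'E'
from h import *
st=telemetry.get_state()
def seg(a,b,z):
    a=at("wrist",a,z,st);b=at("wrist",b,z,st);d=b-a;c=(a+b)/2
    print(np.round(c,4),"len",round(np.linalg.norm(d),4),"yaw",round(np.degrees(np.arctan2(d[1],d[0])),1))
seg((310,240),(309.5,108),.05);seg((211,190),(229,60),.05)
seg((327,229),(328,110),.008);seg((294,229),(295,110),.008)
g=np.array([.450-.04,.315+.001,.027]);print(tool(g-st["position"]))
E
```

```text
[0.4524 0.3161 0.05  ] len 0.1496 yaw -1.6
[0.5135 0.4143 0.05  ] len 0.1468 yaw -11.9
[0.4497 0.2941 0.008 ] len 0.1508 yaw -1.5
[0.451  0.3352 0.008 ] len 0.1506 yaw -2.8
[-0.03500374 -0.00740126  0.1874867 ]
```

Bar B's stem runs from (310,240) to (310,108), so it is lined up with the tool. I'll descend onto it.

>>> play_rows:
  steps:
    - [4.5, [-1.6, -0.4, 0], 0.8]
    - [4.5, [-1.6, -0.4, 0], 0]
    - [4.5, [0, 0, 2.5], 0]
    - [4.5, [0, 0, 2.5], 0]
    - [4.5, [0, 0, 2.5], 0]
    - [4.5, [0, 0, 2.5], 0]
    - [4.5, [0, 0, 1.5], 0]
    - [4.5, [0, 0, 1], 0]
    - [4.5, [0, 0, 0], 0]
    - [4.5, [0, 0, 0], 0]

```text
t: 24.45
position: [0.4193, 0.3104, 0.0875]
ee_rot: [0.999, -0.028, 0.012, 0.011]
ft_force: [-0.2, 1.3, -0.9]
width: 0.485
```

```bash
python3 - <<'E'
from h import *
st,im=look("w14",dict(bar1=0))
print(tool(np.array([.411,.317,.029])-st["position"]))
E
```

```text
pos [0.4193 0.3104 0.0875] yaw -3.19 toolz [ 0.024 -0.022 -0.999] w 45.1
bar1 0.88 [186. 113.] [0.5106 0.4158 0.    ]
bar1 0.72 [305. 171.] [0.4523 0.3166 0.    ]
[-0.01021808 -0.00735843  0.05809317]
```

>>> play_rows:
  steps:
    - [4.5, [-0.6, -0.7, 1], -1]
    - [4.5, [-0.4, 0, 2], 0]
    - [4.5, [0, 0, 1.5], 0]
    - [4.5, [0, 0, 0.8], 0]
    - [0, [0, 0, 0.2], 0]
    - [0, [0, 0, 0], 0]
    - [0, [0, 0, 0], 0]
    - [0, [0, 0, 0], 0]
    - [0, [0, 0, 0], 0]
    - [0, [0, 0, 0], 0]

```text
t: 25.55
position: [0.4117, 0.3214, 0.0339]
ee_rot: [1.0, -0.017, 0.016, 0.007]
ft_force: [0.2, -0.4, -2.1]
width: 0.084
```

>>> play_rows:
  steps:
    - [1.8, [0, 0, 0], 0]
    - [1.8, [0, 0, 0.3], 0]
    - [1.8, [0, 0, 0.4], 0]
    - [0, [0, 0, 0.2], 0]
    - [0, [0, 0, 0], 0]
    - [0, [0, 0, 0], 0]
    - [0, [0, 0, 0], 0]
    - [0, [0, 0, 0], 0]

```text
t: 26.35
position: [0.4129, 0.3226, 0.0249]
ee_rot: [1.0, -0.017, 0.017, 0.006]
ft_force: [-0.2, 0.1, 1.2]
width: 0.083
```

>>> play_rows:
  steps:
    - [0, [0, 0, -3], 0]
    - [0, [0, 0, -4], 0]
    - [0, [0, 0, -4], 0]
    - [0, [0.5, 1, -4], 0]
    - [0, [1, 3.7, -1], 0]
    - [0, [1, 3.7, 0], 0]
    - [0, [1, 3.7, 0], 0]
    - [0, [1, 3.7, 0], 0]
    - [0, [1, 3.7, 0], 0]
    - [0, [1, 3.7, 0], 0]

```text
t: 27.35
position: [0.4616, 0.0909, 0.1915]
ee_rot: [1.0, -0.007, 0.012, 0.005]
ft_force: [1.7, -0.3, -2.4]
width: 0.082
```

>>> play_rows:
  steps:
    - [0, [1, 3.7, 0], 0]
    - [0, [1, 2, 0], 0]
    - [0, [0, 0.5, 0], 0]
    - [0, [0, 0, 0], 0]
    - [0, [0, 0, 0], 0]

```text
t: 27.85
position: [0.4777, 0.0202, 0.19]
ee_rot: [1.0, -0.012, 0.008, 0.007]
ft_force: [-0.6, 0.9, -3.1]
width: 0.086
```

```bash
python3 - <<'E'
from h import *
st,im=look("w15",dict(bar1=.06,jig=0,jaw_plate=.06,bridge_mid=.118))
print(tool(np.array([.490,.026,.12])-st["position"]))
E
```

```text
pos [0.4777 0.0202 0.19  ] yaw -1.32 toolz [ 0.015 -0.014 -1.   ] w 8.0
bar1 0.75 [264.  29.] [0.6429 0.0649 0.06  ]
bar1 0.63 [320. 180.] [0.4921 0.0157 0.06  ]
bar1 0.2 [516. 255.] [ 0.3914 -0.2319  0.06  ]
jaw_plate 0.83 [399.  41.] [ 0.6294 -0.0649  0.06  ]
[ 0.01102731 -0.00701057  0.07005538]
```

>>> play_rows:
  steps:
    - [0, [0.6, -0.5, 2], 0]
    - [0, [0, 0, 2], 0]
    - [0, [0, 0, 2], 0]
    - [0, [0, 0, 1], 0]
    - [0, [0, 0, 0], 0]
    - [0, [0, 0, 0], 0]

```text
t: 28.7
position: [0.4879, 0.0288, 0.1202]
ee_rot: [1.0, -0.008, 0.011, 0.006]
ft_force: [-0.2, -0.1, -2.6]
width: 0.082
```

>>> play_rows:
  steps:
    - [0, [-0.2, 0.2, 1.2], 0.5]
    - [0, [0, 0.1, 0.8], 0]
    - [0, [0, 0, 0.6], 0]
    - [0, [0, 0, 0.4], 0]
    - [0, [0, 0, 0.2], 0]
    - [0, [0, 0, 0], 0]

```text
t: 29.3
position: [0.4904, 0.0263, 0.0905]
ee_rot: [1.0, -0.012, 0.016, 0.005]
ft_force: [0.0, -0.0, -2.9]
width: 0.082
```

>>> play_rows:
  steps:
    - [0, [0, 0, 0.3], 0]
    - [0, [0, 0, 0.2], 0]
    - [0, [1, 0, 0.05], 0]
    - [0, [1.2, 0, 0.03], 0]
    - [0, [1.2, 0, 0.03], 0]
    - [0, [1.2, 0, 0.03], 0]
    - [0, [1.2, 0, 0.02], 0]
    - [0, [1.2, 0, 0.02], 0]

```text
t: 30.1
position: [0.5658, 0.0245, 0.0862]
ee_rot: [1.0, -0.012, 0.017, 0.005]
ft_force: [-0.0, 0.2, -2.2]
width: 0.086
```

>>> play_rows:
  steps:
    - [0, [1.0, 0, 0.1], 0]
    - [0, [1.0, 0, 0.1], 0]
    - [0, [0.8, 0, 0.05], 0]
    - [0, [0.6, 0, 0.03], 0]
    - [0, [0.5, 0, 0], 0]
    - [0, [0.5, 0, 0], 0]

```text
t: 30.7
position: [0.6058, 0.0233, 0.0848]
ee_rot: [1.0, -0.012, 0.007, 0.006]
ft_force: [-12.4, 0.5, 8.7]
width: 0.083
```

>>> play_rows:
  steps:
    - [0, [0.5, 0, 0], 0]
    - [2.2, [0, 0, 0], 0]
    - [2.2, [0, 0, 0], 0]
    - [2.2, [0, 0, 0], 0]
    - [2.2, [0, 0, -1], 0]
    - [2.2, [0, 0, -3], 0]
    - [2.2, [0, 0, -4], 0]
    - [4.5, [0, 0, -4], 0]
    - [4.5, [-1.4, -4, 0], 0]
    - [4.5, [-1.4, -4, 0], 0]

```text
t: 31.7
position: [0.5877, 0.0986, 0.2134]
ee_rot: [1.0, -0.02, 0.01, 0.008]
ft_force: [-0.0, 1.0, -0.0]
width: 0.448
```

>>> play_rows:
  steps:
    - [4.5, [-1.4, -4, 0], 0]
    - [4.5, [-1.4, -4, 0], 0]
    - [4.5, [-1.4, -4, 0], 0]
    - [4.5, [-1.4, -4, 0], 0]
    - [4.5, [-1.4, -4, 0], 0]
    - [4.5, [-1.4, -4, 0], 0]
    - [4.5, [-1.0, -3, 0], 0]
    - [4.5, [-0.5, -1.5, 0], 5]
    - [4.5, [0, 0, 0], 5]
    - [4.5, [0, 0, 0], 0]

```text
t: 32.7
position: [0.4976, 0.4108, 0.2197]
ee_rot: [0.994, -0.105, 0.02, -0.003]
ft_force: [0.1, 0.4, 0.0]
width: 0.486
```

```bash
python3 - <<'E'
from h import *
st,im=look("w16",dict(bar1=0))
print(tool(np.array([.472,.4225,.029])-st["position"]))
E
```

```text
pos [0.4976 0.4108 0.2197] yaw -12.1 toolz [ 0.041  0.003 -0.999] w 45.2
bar1 0.86 [574.  36.] [ 0.654  -0.0467 -0.    ]
bar1 0.79 [314. 170.] [0.5114 0.4143 0.    ]
bar1 0.77 [551.  32.] [0.6579 0.0103 0.    ]
[-0.03486226 -0.00400906  0.18949571]
```

>>> play_rows:
  steps:
    - [4.5, [-2.0, -0.2, 0], 0]
    - [4.5, [-2.0, -0.2, 0], 0]
    - [4.5, [0, 0, 2.5], 0]
    - [4.5, [0, 0, 2.5], 0]
    - [4.5, [0, 0, 2.5], 0]
    - [4.5, [0, 0, 2.5], 0]
    - [4.5, [0, 0, 1.5], 0]
    - [4.5, [0, 0, 1], 0]
    - [4.5, [0, 0, 0], 0]
    - [4.5, [0, 0, 0], 0]

```text
t: 33.8
position: [0.4743, 0.4163, 0.0946]
ee_rot: [0.994, -0.106, 0.025, -0.006]
ft_force: [-0.2, -0.5, 0.4]
width: 0.481
```

```bash
python3 - <<'E'
from h import *
st,im=look("w17",dict(bar1=0))
print(tool(np.array([.472,.4225,.027])-st["position"]))
E
```

```text
pos [0.4743 0.4163 0.0946] yaw -12.22 toolz [ 0.052  0.006 -0.999] w 44.7
bar1 0.7 [312. 168.] [0.5108 0.4147 0.    ]
[-0.00695165 -0.00441135  0.06739434]
```

>>> play_rows:
  steps:
    - [4.5, [-0.4, -0.3, 1.5], 0]
    - [4.5, [-0.3, 0, 1.8], 0]
    - [4.5, [0, 0, 1.5], 0]
    - [4.5, [0, 0, 1.2], 0]
    - [4.5, [0, 0, 0.8], 0]
    - [4.5, [0, 0, 0], 0]
    - [0, [0, 0, 0], 0]
    - [0, [0, 0, 0], 0]
    - [0, [0, 0, 0], 0]
    - [0, [0, 0, 0], 0]

```text
t: 34.9
position: [0.4726, 0.4265, 0.0265]
ee_rot: [0.994, -0.105, 0.028, -0.011]
ft_force: [-0.8, 0.3, -0.8]
width: 0.191
```

>>> play_rows:
  steps:
    - [0, [0, 0, 0], 0]
    - [0, [0, 0, 0], 0]
    - [0, [0, 0, 0], 0]

```text
t: 35.2
position: [0.4726, 0.4255, 0.0273]
ee_rot: [0.994, -0.106, 0.028, -0.01]
ft_force: [-1.0, 0.3, -1.7]
width: 0.083
```

>>> play_rows:
  steps:
    - [0, [0, 0, -3], 0]
    - [0, [0, 0, -4], 0]
    - [0, [0, 0, -4], 0]
    - [0, [0, 0, -4], -5]
    - [0, [0, 0, -2], -5.5]
    - [0, [0, 2, 0], 0]
    - [0, [0.2, 4.2, 0], 0]
    - [0, [0.2, 4.2, 0], 0]
    - [0, [0.2, 4.2, 0], 0]
    - [0, [0.2, 4.2, 0], 0]

```text
t: 36.2
position: [0.4623, 0.2387, 0.1956]
ee_rot: [1.0, -0.002, 0.026, -0.01]
ft_force: [1.4, -0.2, -1.9]
width: 0.088
```

>>> play_rows:
  steps:
    - [0, [0.3, 4.2, 0], 0]
    - [0, [0.3, 4.2, 0], 0]
    - [0, [0.3, 4.2, 0], 0]
    - [0, [0.3, 4.2, 0], 0]
    - [0, [0.3, 4.2, 0], 0]
    - [0, [0, 2.5, 0], 0]
    - [0, [0, 0, 0], 0]
    - [0, [0, 0, 0], 0]

```text
t: 37.0
position: [0.4729, -0.0141, 0.1886]
ee_rot: [1.0, -0.008, 0.023, -0.008]
ft_force: [0.6, -0.8, -1.9]
width: 0.079
```

```bash
python3 - <<'E'
from h import *
st,im=look("w18",dict(bar1=.06,jig=0,jaw_plate=.06,bridge_mid=.118))
print(tool(np.array([.486,-.020,.12])-st["position"]))
E
```

```text
pos [ 0.4729 -0.0141  0.1886] yaw -0.91 toolz [ 0.047  0.016 -0.999] w 7.3
bar1 0.82 [280.  28.] [0.6429 0.0207 0.06  ]
bar1 0.61 [319. 179.] [ 0.4923 -0.0143  0.06  ]
bar1 0.58 [234.  32.] [0.6439 0.0668 0.06  ]
jig 0.72 [570.  39.] [ 0.6966 -0.3874  0.    ]
jig 0.56 [294.  98.] [0.5774 0.0133 0.    ]
jaw_plate 0.81 [373.  41.] [ 0.6289 -0.0683  0.06  ]
jaw_plate 0.59 [518. 258.] [ 0.3947 -0.2579  0.06  ]
[0.00985524 0.00692873 0.06905796]
```

>>> play_rows:
  steps:
    - [0, [0.9, 0.6, 2], 0.6]
    - [0, [0, 0, 2], 0]
    - [0, [0, 0, 2], 0]
    - [0, [0, 0, 1], 0]
    - [0, [0, 0, 0], 0]
    - [0, [0, 0, 0], 0]

```text
t: 37.85
position: [0.4888, -0.0101, 0.119]
ee_rot: [1.0, -0.005, 0.027, -0.01]
ft_force: [0.1, -0.9, -2.0]
width: 0.084
```

>>> play_rows:
  steps:
    - [0, [0, 1.1, 0], 0.8]
    - [0, [-0.3, 0.1, 1], 0]
    - [0, [0, 0, 0], 0]
    - [0, [0, 0, 0], 0]

```text
t: 38.25
position: [0.4876, -0.0233, 0.1101]
ee_rot: [0.999, -0.013, 0.029, -0.01]
ft_force: [-0.1, -0.2, -1.8]
width: 0.087
```

>>> play_rows:
  steps:
    - [0, [-0.2, 0, 0.8], 0]
    - [0, [0, 0, 0.7], 0]
    - [0, [0, 0, 0.4], 0]
    - [0, [0, 0, 0.2], 0]
    - [0, [0, 0, 0], 0]
    - [0, [0, 0, 0], 0]

```text
t: 38.85
position: [0.4869, -0.0225, 0.0872]
ee_rot: [0.999, -0.013, 0.029, -0.01]
ft_force: [-0.7, -0.3, -0.7]
width: 0.08
```

>>> play_rows:
  steps:
    - [0, [1, 0, 0.05], 0]
    - [0, [1.2, 0, 0.06], 0]
    - [0, [1.2, 0, 0.06], 0]
    - [0, [1.2, 0, 0.06], 0]
    - [0, [1.2, 0, 0.06], 0]
    - [0, [1.2, 0, 0.06], 0]
    - [0, [1.2, 0, 0.05], 0]
    - [0, [1.2, 0, 0.05], 0]

```text
t: 39.65
position: [0.5918, -0.025, 0.0892]
ee_rot: [0.999, -0.013, 0.033, -0.01]
ft_force: [0.4, -0.2, -1.9]
width: 0.084
```

>>> play_rows:
  steps:
    - [0, [0.5, 0, 0.2], 0]
    - [0, [0.5, 0, 0.1], 0]
    - [0, [0.5, 0, 0.03], 0]
    - [0, [0.5, 0, 0.0], 0]

```text
t: 40.05
position: [0.6024, -0.0255, 0.0872]
ee_rot: [1.0, -0.013, 0.019, -0.009]
ft_force: [-9.3, -0.2, 5.4]
width: 0.085
```

```bash
python3 - <<'E'
from h import *
st,im=look("w19",dict(stop_mid=.06))
snap("scene","s19")
for d in landmark_of("scene","bar1"): print(d["p"],np.round(d["pixel"]),np.round(at("scene",d["pixel"],.06),4))
E
```

```text
pos [ 0.6024 -0.0255  0.0872] yaw -1.52 toolz [ 0.038  0.018 -0.999] w 7.9
stop_mid 0.96 [254.  60.] [0.7189 0.0116 0.06  ]
0.69 [307. 233.] [0.6397 0.0584 0.06  ]
0.65 [290. 220.] [ 0.6443 -0.0141  0.06  ]
0.61 [300. 230.] [0.6489 0.036  0.06  ]
0.51 [216. 138.] [ 0.5864 -0.4683  0.06  ]
```

>>> play_rows:
  steps:
    - [0, [0.5, 0, 0], 0]
    - [2.2, [0, 0, 0], 0]
    - [2.2, [0, 0, 0], 0]
    - [2.2, [0, 0, 0], 0]
    - [2.2, [0, 0, -1], 0]
    - [2.2, [0, 0, -3], 0]
    - [2.2, [0, 0, -4], 0]
    - [4.5, [0, 0, -4], 0]
    - [4.5, [-3, -2, 0], 0]
    - [4.5, [-3, -2, 0], 0]

```text
t: 41.25
position: [0.5472, 0.011, 0.2148]
ee_rot: [1.0, -0.017, 0.022, -0.009]
ft_force: [-0.6, 0.4, -0.1]
width: 0.444
```

>>> play_rows:
  steps:
    - [4.5, [-2, 0, 0], 0]
    - [4.5, [0, 0, 0], 0]

```text
t: 41.45
position: [0.525, 0.0156, 0.2172]
ee_rot: [1.0, -0.014, 0.024, -0.009]
ft_force: [-1.1, 0.4, 0.5]
width: 0.481
```

```bash
python3 - <<'E'
from h import *
st,im=look("w20",dict(bar1=.06,stop_mid=.06,crank_grip=.112,brush=.005))
b=snap("scene","s20");t=snap("top","t20")
for c in("scene","top"):
  for k,z in dict(bar1=.06,crank_grip=.112).items():
    for d in landmark_of(c,k): print(c,k,round(d["p"],2),np.round(d["pixel"]),np.round(at(c,d["pixel"],z),4))
B=cv2.resize(b[160:270,225:375],(600,440),interpolation=cv2.INTER_CUBIC)
W=cv2.resize(im[0:270,150:640],(600,330))
cv2.imwrite("pics/c20.png",cv2.resize(np.vstack([B,W]),(460,590))[:,:,::-1])
E
```

```text
pos [0.525  0.0156 0.2172] yaw -1.59 toolz [ 0.048  0.018 -0.999] w 44.7
bar1 0.74 [309.  82.] [0.6434 0.0239 0.06  ]
bar1 0.71 [359.  81.] [ 0.643  -0.0282  0.06  ]
bar1 0.64 [266.  84.] [0.6434 0.0686 0.06  ]
stop_mid 0.85 [318.  15.] [0.7177 0.0116 0.06  ]
crank_grip 0.65 [535. 101.] [ 0.6294 -0.21    0.112 ]
brush 0.65 [518. 278.] [ 0.364  -0.3017  0.005 ]
brush 0.25 [617. 159.] [ 0.5662 -0.5174  0.005 ]
scene bar1 0.95 [298. 230.] [0.6533 0.0276 0.06  ]
scene bar1 0.87 [289. 219.] [ 0.6429 -0.0226  0.06  ]
scene bar1 0.59 [308. 237.] [0.6477 0.0712 0.06  ]
scene crank_grip 0.61 [248. 178.] [ 0.6486 -0.211   0.112 ]
top bar1 0.53 [305. 168.] [0.6464 0.0717 0.06  ]
top crank_grip 0.5 [400. 172.] [ 0.6203 -0.2447  0.112 ]
```

View pics/c20.png

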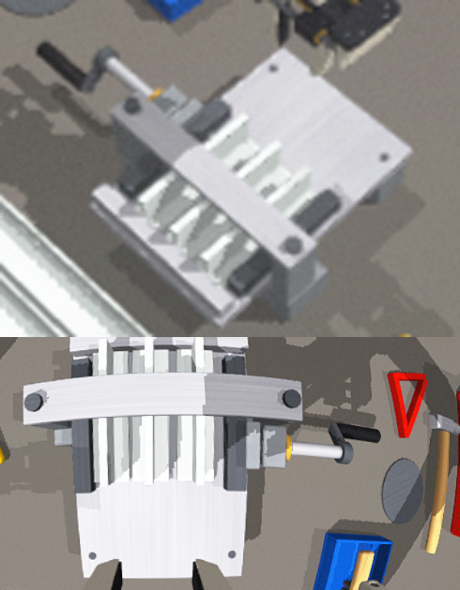

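All three bars sit side by side at x ≈ 0.643 and reach the stop. Triangulation puts the crank handle near (0.63, -0.255, 0.055), so it starts at about 117°, not straight up. I'll move there and turn the tool.

>>> play_rows:
  steps:
    - [4.5, [1.65, 3.85, 0], 0]
    - [4.5, [1.65, 3.85, 0], 0]
    - [4.5, [1.65, 3.85, 0], 0]
    - [4.5, [1.65, 3.85, 0], 0]
    - [4.5, [1.65, 3.85, 0], 0]
    - [4.5, [1.65, 3.85, 0], 0]
    - [4.5, [1.6, 3.7, 0], 0]
    - [4.5, [0, 0, 0], 0]

```text
t: 42.8
position: [0.64, -0.2637, 0.2127]
ee_rot: [1.0, -0.011, 0.023, -0.01]
ft_force: [-0.4, -0.7, -0.4]
width: 0.485
```

```bash
python3 - <<'E'
from h import *
st,im=look("w21",dict(crank_grip=.055,jaw_plate=.06))
print(np.round(st["joint_pos"],2))
b=at("wrist",[0,0],0)
# triangulate crank grip
L=[]
for c in("wrist","scene","top"):
    if c!="wrist": optics.camera(c)
    d=landmark_of(c,"crank_grip")
    if d: print(c,d[0]); L.append(ray(c,d[0]["pixel"],st))
A=0;B=0
for o,d in L:
    d=d/np.linalg.norm(d);P=np.eye(3)-np.outer(d,d);A=A+P;B=B+P@o
x=np.linalg.solve(A,B);print(x,[np.linalg.norm((np.eye(3)-np.outer(d,d)/(d@d))@(x-o)) for o,d in L])
E
```

```text
pos [ 0.64   -0.2637  0.2127] yaw -1.24 toolz [ 0.046  0.02  -0.999] w 45.1
crank_grip 0.74 [319. 193.] [ 0.6387 -0.2622  0.055 ]
crank_grip 0.16 [339. 355.] [ 0.4089 -0.2854  0.055 ]
[ 0.5   0.68 -0.23  1.32  0.12  1.11 -1.32]
wrist {'pixel': [318.7, 193.1], 'p': 0.74}
scene {'pixel': [243.8, 178.4], 'p': 0.68}
[ 0.63553353 -0.26171494  0.04857707] [np.float64(0.0016662253110205799), np.float64(0.0016662253110205293)]
```

>>> play_rows:
  steps:
    - [4.5, [0, 0, 0], -8.5]
    - [4.5, [0, 0, 0], -8.5]
    - [4.5, [0, 0, 0], -8.5]
    - [4.5, [0, 0, 0], -8.5]
    - [4.5, [0, 0, 0], -8.5]
    - [4.5, [0, 0, 0], -8.5]
    - [4.5, [0, 0, 0], -8.5]
    - [4.5, [0, 0, 0], -8.5]
    - [4.5, [0, 0, 0], -8.5]
    - [4.5, [0, 0, 0], -8.5]

```text
t: 44.2
position: [0.6409, -0.244, 0.2198]
ee_rot: [0.733, 0.68, 0.026, 0.008]
ft_force: [-0.2, -0.9, -0.4]
width: 0.486
```

```bash
cat >> h.py <<'E'
def pose():
    st=telemetry.get_state();T=rot(st["ee_rot"])
    print("pos",np.round(st["position"],4),"yaw",round(np.degrees(np.arctan2(T[1,0],T[0,0])),2),"toolz",np.round(T[:,2],3),"w",round(st["width"]*93,1),"f",np.round(st["ft_force"],1))
    return st
E
python3 - <<'E'
from h import *
pose()
st,im=look("w22",dict(crank_grip=.0486))
print(tool(np.array([.6357,-.264,.037])-st["position"]))
E
```

```text
pos [ 0.6409 -0.244   0.2198] yaw 85.73 toolz [ 0.05   0.023 -0.998] w 45.2 f [-0.2 -0.9 -0.4]
pos [ 0.6409 -0.244   0.2198] yaw 85.69 toolz [ 0.05   0.023 -0.998] w 45.2
crank_grip 0.61 [307. 199.] [ 0.6357 -0.2579  0.0486]
[-0.02542538 -0.01229564  0.18174597]
```

>>> play_rows:
  steps:
    - [4.5, [-1.2, -0.6, 0], -2.8]
    - [4.5, [-1.2, -0.6, 0], 0]
    - [4.5, [0, 0, 2.5], 0]
    - [4.5, [0, 0, 2.5], 0]
    - [4.5, [0, 0, 2.5], 0]
    - [4.5, [0, 0, 2], 0]
    - [4.5, [0, 0, 1.5], 0]
    - [4.5, [0, 0, 1], 0]
    - [4.5, [0, 0, 0], 0]
    - [4.5, [0, 0, 0], 0]

```text
t: 45.3
position: [0.6345, -0.2683, 0.0981]
ee_rot: [0.728, 0.685, 0.026, 0.013]
ft_force: [0.3, 0.2, -0.4]
width: 0.483
```

```bash
python3 - <<'E'
from h import *
pose()
st,im=look("w23",dict(crank_grip=.0486))
print(tool(np.array([.6357,-.264,.037])-st["position"]))
E
```

```text
pos [ 0.6345 -0.2683  0.0981] yaw 86.57 toolz [ 0.056  0.017 -0.998] w 44.9 f [ 0.3  0.2 -0.4]
pos [ 0.6345 -0.2683  0.0981] yaw 86.54 toolz [ 0.056  0.017 -0.998] w 44.9
crank_grip 0.72 [316. 210.] [ 0.6366 -0.2585  0.0486]
[ 0.003122   -0.00239489  0.06110508]
```

View pics/w23.png

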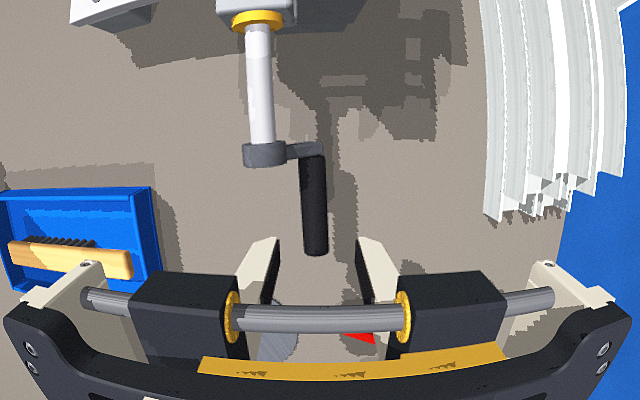

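The handle (columns 300 to 328, rows 160 to 255) is centred between the fingers. I'll descend and close.

>>> play_rows:
  grip_force: 25
  steps:
    - [4.5, [0.3, -0.2, 1.5], 0]
    - [4.5, [0.2, -0.1, 1.8], 0]
    - [4.5, [0, 0, 1.5], 0]
    - [4.5, [0, 0, 0.8], 0]
    - [4.5, [0, 0, 0], 0]
    - [0, [0, 0, 0], 0]
    - [0, [0, 0, 0], 0]
    - [0, [0, 0, 0], 0]
    - [0, [0, 0, 0], 0]
    - [0, [0, 0, 0], 0]

```text
t: 46.4
position: [0.6356, -0.2637, 0.0469]
ee_rot: [0.729, 0.684, 0.026, 0.015]
ft_force: [1.3, -0.3, -1.7]
width: 0.203
```

```bash
python3 - <<'E'
from h import *
pose()
E
```

```text
pos [ 0.6356 -0.2637  0.0469] yaw 86.44 toolz [ 0.059  0.013 -0.998] w 18.9 f [ 1.3 -0.3 -1.7]
```

>>> play_rows:
  steps:
    - [3.5, [0, 0, 0], 0]
    - [3.5, [0, 0, 0], 0]
    - [3.5, [0, 0, 0.6], 0]
    - [3.5, [0, 0, 0.6], 0]
    - [0, [0, 0, 0], 0]
    - [0, [0, 0, 0], 0]
    - [0, [0, 0, 0], 0]
    - [0, [0, 0, 0], 0]

```text
t: 47.2
position: [0.6363, -0.264, 0.0341]
ee_rot: [0.728, 0.685, 0.026, 0.015]
ft_force: [-1.4, -0.3, 0.8]
width: 0.208
```

```bash
python3 - <<'E'
from h import *
pose()
E
```

```text
pos [ 0.6363 -0.264   0.0341] yaw 86.47 toolz [ 0.058  0.012 -0.998] w 19.3 f [-1.4 -0.3  0.8]
```

```bash
cat > cr.py <<'E'
import sys
from h import *
step,n,cx,cz,rad=[float(a) for a in sys.argv[1:6]];n=int(n)
st=pose();p=st["position"];T=rot(st["ee_rot"])
th0=np.degrees(np.arctan2(p[0]-cx,p[2]-cz))
print("theta",th0%360,"rad",np.hypot(p[0]-cx,p[2]-cz))
P=lambda t:np.array([cx+rad*np.sin(np.radians(t)),-.026*rad*np.sin(np.radians(t))+.012*t/360,cz+rad*np.cos(np.radians(t))])
q=P(th0);q[0]=p[0];q[2]=p[2]
rows=[]
for i in range(n):
    t=P(th0+step*(i+1));d=T.T@(t-q)*100;q=t
    rows.append([0,[round(float(v),1) for v in d],0])
print(rows)
E
python3 cr.py 12 8 .5995 .0575 .0425
```

```text
pos [ 0.6363 -0.264   0.0341] yaw 86.47 toolz [ 0.058  0.012 -0.998] w 19.3 f [-1.4 -0.3  0.8]
theta 122.38221849680116 rad 0.04362037381881542
[[0, [0.0, -0.7, 0.6], 0], [0, [0.0, -0.7, 0.5], 0], [0, [0.0, -0.8, 0.4], 0], [0, [0.0, -0.9, 0.2], 0], [0, [0.0, -0.9, 0.0], 0], [0, [0.0, -0.9, -0.2], 0], [0, [0.0, -0.8, -0.4], 0], [0, [0.0, -0.7, -0.5], 0]]
```

>>> play_rows:
  steps:
    - [0, [0, -0.7, 0.6], 0]
    - [0, [0, -0.7, 0.5], 0]
    - [0, [0, -0.8, 0.4], 0]
    - [0, [0, -0.9, 0.2], 0]
    - [0, [0, -0.9, 0], 0]
    - [0, [0, -0.9, -0.2], 0]

```text
t: 47.8
position: [0.6017, -0.2618, 0.0212]
ee_rot: [0.727, 0.685, 0.037, 0.029]
ft_force: [3.2, -0.5, -6.4]
width: 0.208
```

```bash
python3 cr.py 18 10 .5995 .0575 .0415
```

```text
pos [ 0.6017 -0.2618  0.0212] yaw 86.57 toolz [ 0.095  0.008 -0.995] w 19.3 f [ 3.2 -0.5 -6.4]
theta 176.47934965977893 rad 0.036401915630515334
[[0, [0.0, -1.3, 0.3], 0], [0, [0.0, -1.1, -0.6], 0], [0, [0.0, -0.9, -0.9], 0], [0, [0.1, -0.6, -1.2], 0], [0, [0.1, -0.2, -1.3], 0], [0, [0.1, 0.2, -1.3], 0], [0, [0.1, 0.6, -1.1], 0], [0, [0.1, 0.9, -0.9], 0], [0, [0.1, 1.2, -0.6], 0], [0, [0.1, 1.3, -0.2], 0]]
```

```bash
python3 cr.py 16 10 .5995 .059 .0405
```

```text
pos [ 0.6017 -0.2618  0.0212] yaw 86.57 toolz [ 0.095  0.008 -0.995] w 19.3 f [ 3.2 -0.5 -6.4]
theta 176.61860480355412 rad 0.03789919666442644
[[0, [0.0, -1.1, 0.1], 0], [0, [0.0, -1.0, -0.5], 0], [0, [0.0, -0.8, -0.8], 0], [0, [0.0, -0.6, -1.0], 0], [0, [0.1, -0.3, -1.1], 0], [0, [0.1, -0.0, -1.1], 0], [0, [0.1, 0.3, -1.1], 0], [0, [0.1, 0.6, -1.0], 0], [0, [0.1, 0.8, -0.8], 0], [0, [0.1, 1.0, -0.5], 0]]
```

>>> play_rows:
  steps:
    - [0, [0, -1.1, 0.1], 0]
    - [0, [0, -1.0, -0.5], 0]
    - [0, [0, -0.8, -0.8], 0]
    - [0, [0, -0.6, -1.0], 0]
    - [0, [0.1, -0.3, -1.1], 0]
    - [0, [0.1, 0, -1.1], 0]
    - [0, [0.1, 0.3, -1.1], 0]
    - [0, [0.1, 0.6, -1.0], 0]

```text
t: 48.6
position: [0.578, -0.2568, 0.0902]
ee_rot: [0.726, 0.684, 0.052, 0.043]
ft_force: [17.2, -1.6, -22.3]
width: 0.207
```

```bash
python3 cr.py 16 10 .5995 .059 .0405
```

```text
pos [ 0.578  -0.2568  0.0902] yaw 86.63 toolz [ 0.133  0.009 -0.991] w 19.2 f [ 17.2  -1.6 -22.3]
theta 325.46268282593235 rad 0.03790965985748204
[[0, [0.1, 0.9, -0.6], 0], [0, [0.1, 1.1, -0.1], 0], [0, [0.1, 1.1, 0.3], 0], [0, [0.1, 1.0, 0.5], 0], [0, [0.1, 0.8, 0.8], 0], [0, [0.1, 0.5, 1.0], 0], [0, [0.0, 0.2, 1.1], 0], [0, [0.0, -0.1, 1.1], 0], [0, [0.0, -0.4, 1.1], 0], [0, [0.0, -0.7, 0.9], 0]]
```

```bash
cat > cr.py <<'E'
import sys
from h import *
step,n,cx,cz,rad=[float(a) for a in sys.argv[1:6]];n=int(n);D=.0135
st=pose();T=rot(st["ee_rot"]);p=st["position"]-D*T[:,2]
th0=np.degrees(np.arctan2(p[0]-cx,p[2]-cz))
u=np.array([np.sin(np.radians(th0)),np.cos(np.radians(th0))]);f=st["ft_force"]
print("theta",th0%360,"rad",np.hypot(p[0]-cx,p[2]-cz),"Frad",f[0]*u[0]+f[2]*u[1],"Ftan",f[0]*u[1]-f[2]*u[0])
P=lambda t:np.array([cx+rad*np.sin(np.radians(t)),-.026*rad*np.sin(np.radians(t))+.012*t/360,cz+rad*np.cos(np.radians(t))])
q=P(th0);q[0]=p[0];q[2]=p[2]
rows=[]
for i in range(n):
    t=P(th0+step*(i+1));d=T.T@(t-q)*100;q=t
    rows.append([0,[round(float(v),1) for v in d],0])
print(rows)
E
python3 cr.py 16 10 .6015 .0725 .0385
```

```text
pos [ 0.578  -0.2568  0.0902] yaw 86.63 toolz [ 0.133  0.009 -0.991] w 19.2 f [ 17.2  -1.6 -22.3]
theta 320.88486180947615 rad 0.040092716971795284 Frad -28.163923106075096 Ftan -0.7735579593109012
[[0, [0.1, 1.1, -0.3], 0], [0, [0.1, 1.1, -0.1], 0], [0, [0.1, 1.1, 0.2], 0], [0, [0.1, 1.0, 0.4], 0], [0, [0.1, 0.8, 0.7], 0], [0, [0.1, 0.6, 0.9], 0], [0, [0.1, 0.3, 1.0], 0], [0, [0.0, 0.0, 1.1], 0], [0, [0.0, -0.3, 1.0], 0], [0, [0.0, -0.5, 0.9], 0]]
```

>>> play_rows:
  steps:
    - [0, [0.1, 1.1, -0.2], 0]
    - [0, [0.1, 1.1, 0], 0]
    - [0, [0.1, 1.1, 0.2], 0]
    - [0, [0.1, 1.0, 0.4], 0]
    - [0, [0, 0.8, 0.7], 0]
    - [0, [0, 0.6, 0.9], 0]

```text
t: 49.2
position: [0.6241, -0.256, 0.0961]
ee_rot: [0.727, 0.685, 0.039, 0.037]
ft_force: [0.6, 1.8, 8.7]
width: 0.209
```

```bash
python3 cr.py 16 10 .6015 .0725 .0385
```

```text
pos [ 0.6241 -0.256   0.0961] yaw 86.65 toolz [ 0.107 -0.001 -0.994] w 19.4 f [0.6 1.8 8.7]
theta 29.72981428177972 rad 0.04262957757402024 Frad 7.848803476954901 Ftan -3.771775201514474
[[0, [0.1, 0.5, 1.1], 0], [0, [0.1, 0.5, 0.9], 0], [0, [0.1, 0.3, 1.0], 0], [0, [0.1, -0.0, 1.1], 0], [0, [0.0, -0.3, 1.0], 0], [0, [0.0, -0.6, 0.9], 0], [0, [0.0, -0.8, 0.7], 0], [0, [0.0, -1.0, 0.4], 0], [0, [0.0, -1.1, 0.2], 0], [0, [0.0, -1.1, -0.1], 0]]
```

```bash
python3 cr.py 16 10 .6025 .0735 .040
```

```text
pos [ 0.6241 -0.256   0.0961] yaw 86.65 toolz [ 0.107 -0.001 -0.994] w 19.4 f [0.6 1.8 8.7]
theta 29.212673227388578 rad 0.04126697429481608 Frad 7.882526656040175 Ftan -3.700780688913485
[[0, [0.1, 0.7, 0.9], 0], [0, [0.1, 0.6, 1.0], 0], [0, [0.1, 0.3, 1.1], 0], [0, [0.1, -0.0, 1.1], 0], [0, [0.0, -0.3, 1.1], 0], [0, [0.0, -0.6, 0.9], 0], [0, [0.0, -0.8, 0.7], 0], [0, [0.0, -1.0, 0.5], 0], [0, [0.0, -1.1, 0.2], 0], [0, [0.0, -1.1, -0.1], 0]]
```

>>> play_rows:
  steps:
    - [0, [0.1, 0.7, 0.9], 0]
    - [0, [0.1, 0.6, 1.0], 0]
    - [0, [0.1, 0.3, 1.1], 0]
    - [0, [0.1, 0, 1.1], 0]
    - [0, [0, -0.3, 1.1], 0]
    - [0, [0, -0.6, 0.9], 0]
    - [0, [0, -0.8, 0.7], 0]

```text
t: 49.9
position: [0.6353, -0.2523, 0.0322]
ee_rot: [0.726, 0.685, 0.042, 0.043]
ft_force: [2.4, -0.0, 3.8]
width: 0.212
```

```bash
python3 cr.py 16 10 .6025 .0735 .040
```

```text
pos [ 0.6353 -0.2523  0.0322] yaw 86.69 toolz [ 0.119 -0.005 -0.993] w 19.7 f [ 2.4 -0.   3.8]
theta 131.76183549463303 rad 0.04187349755589659 Frad -0.7797969036285266 Ftan -4.41034799144741
[[0, [0.0, -1.1, 0.5], 0], [0, [0.0, -1.1, 0.3], 0], [0, [0.0, -1.1, 0.0], 0], [0, [0.0, -1.1, -0.3], 0], [0, [0.0, -1.0, -0.6], 0], [0, [0.0, -0.8, -0.8], 0], [0, [0.0, -0.5, -1.0], 0], [0, [0.0, -0.2, -1.1], 0], [0, [0.1, 0.1, -1.1], 0], [0, [0.1, 0.4, -1.0], 0]]
```

>>> play_rows:
  steps:
    - [0, [0, -1.0, 0.6], 0]
    - [0, [0, -1.1, 0.3], 0]
    - [0, [0, -1.1, 0.1], 0]
    - [0, [0, -1.1, -0.3], 0]
    - [0, [0, -0.9, -0.6], 0]
    - [0, [0, -0.7, -0.8], 0]
    - [0, [0, -0.4, -0.9], 0]

```text
t: 50.6
position: [0.5726, -0.248, 0.0401]
ee_rot: [0.726, 0.685, 0.048, 0.047]
ft_force: [5.8, -1.7, -3.1]
width: 0.211
```

```bash
python3 cr.py 16 10 .6025 .0735 .039
```

```text
pos [ 0.5726 -0.248   0.0401] yaw 86.67 toolz [ 0.134 -0.003 -0.991] w 19.6 f [ 5.8 -1.7 -3.1]
theta 237.68191395097142 rad 0.03747996566172102 Frad -3.2019707684157837 Ftan -5.748797597195178
[[0, [0.0, -0.5, -1.0], 0], [0, [0.1, -0.0, -1.1], 0], [0, [0.1, 0.3, -1.0], 0], [0, [0.1, 0.6, -0.9], 0], [0, [0.1, 0.8, -0.7], 0], [0, [0.1, 1.0, -0.5], 0], [0, [0.1, 1.1, -0.2], 0], [0, [0.1, 1.1, 0.1], 0], [0, [0.1, 1.0, 0.4], 0], [0, [0.1, 0.9, 0.7], 0]]
```

>>> play_rows:
  steps:
    - [0, [0.1, -0.3, -1.0], 0]
    - [0, [0.1, 0, -1.1], 0]
    - [0, [0.1, 0.4, -1.0], 0]
    - [0, [0.1, 0.7, -0.8], 0]
    - [0, [0.1, 0.9, -0.6], 0]
    - [0, [0.1, 1.0, -0.4], 0]
    - [0, [0.1, 1.1, 0], 0]
    - [0, [0.1, 1.1, 0.2], 0]

```text
t: 51.4
position: [0.5741, -0.2464, 0.0817]
ee_rot: [0.729, 0.684, 0.014, 0.015]
ft_force: [-21.0, 0.9, 17.6]
width: 0.21
```

```bash
python3 cr.py 16 10 .6015 .0735 .040
```

```text
pos [ 0.5741 -0.2464  0.0817] yaw 86.34 toolz [ 0.041 -0.004 -0.999] w 19.6 f [-21.    0.9  17.6]
theta 307.80497588827706 rad 0.035362510994426305 Frad 27.38368174457517 Ftan 0.9820169177193545
[[0, [0.1, 0.5, -1.0], 0], [0, [0.1, 1.0, -0.5], 0], [0, [0.1, 1.1, -0.2], 0], [0, [0.1, 1.1, 0.1], 0], [0, [0.1, 1.0, 0.4], 0], [0, [0.1, 0.9, 0.7], 0], [0, [0.1, 0.6, 0.9], 0], [0, [0.1, 0.4, 1.0], 0], [0, [0.1, 0.1, 1.1], 0], [0, [0.0, -0.2, 1.1], 0]]
```

>>> play_rows:
  steps:
    - [0, [0.1, 0.5, -1.0], 0]
    - [0, [0.1, 0.9, -0.7], 0]
    - [0, [0.1, 1.0, -0.5], 0]
    - [0, [0.1, 1.1, -0.2], 0]
    - [0, [0.1, 1.1, 0.1], 0]

```text
t: 51.9
position: [0.6024, -0.2451, 0.0998]
ee_rot: [0.729, 0.685, -0.002, -0.0]
ft_force: [-6.4, 1.2, 18.1]
width: 0.209
```

```bash
python3 cr.py 16 10 .6015 .0735 .040
```

```text
pos [ 0.6024 -0.2451  0.0998] yaw 86.41 toolz [-0.003 -0.002 -1.   ] w 19.5 f [-6.4  1.2 18.1]
theta 1.2925339481611764 rad 0.039762023248653425 Frad 17.982285849601293 Ftan -6.838273754976366
[[0, [0.1, 1.1, 0.2], 0], [0, [0.1, 1.0, 0.5], 0], [0, [0.1, 0.8, 0.7], 0], [0, [0.1, 0.6, 0.9], 0], [0, [0.1, 0.3, 1.1], 0], [0, [0.1, 0.0, 1.1], 0], [0, [0.0, -0.3, 1.1], 0], [0, [0.0, -0.6, 1.0], 0], [0, [0.0, -0.8, 0.8], 0], [0, [0.0, -1.0, 0.5], 0]]
```

>>> play_rows:
  steps:
    - [0, [0.1, 1.1, 0], 0]
    - [0, [0.1, 1.0, 0.4], 0]
    - [0, [0.1, 0.8, 0.7], 0]
    - [0, [0.1, 0.6, 0.9], 0]
    - [0, [0.1, 0.3, 1.1], 0]
    - [0, [0.1, 0, 1.1], 0]

```text
t: 52.5
position: [0.6456, -0.2423, 0.0627]
ee_rot: [0.729, 0.685, -0.002, 0.004]
ft_force: [0.7, -2.2, 2.4]
width: 0.207
```

```bash
python3 cr.py 14 10 .6015 .0735 .040
```

```text
pos [ 0.6456 -0.2423  0.0627] yaw 86.45 toolz [ 0.002 -0.007 -1.   ] w 19.3 f [ 0.7 -2.2  2.4]
theta 86.53859768191248 rad 0.044132624336018944 Frad 0.8624013383277773 Ftan -2.3859473216868117
[[0, [0.0, -0.5, 1.0], 0], [0, [0.0, -0.3, 0.9], 0], [0, [0.0, -0.5, 0.8], 0], [0, [0.0, -0.7, 0.7], 0], [0, [0.0, -0.8, 0.5], 0], [0, [0.0, -0.9, 0.3], 0], [0, [0.0, -1.0, 0.0], 0], [0, [0.0, -1.0, -0.2], 0], [0, [0.0, -0.9, -0.4], 0], [0, [0.0, -0.8, -0.6], 0]]
```

>>> play_rows:
  steps:
    - [0, [0, -0.2, 1.0], 0]
    - [0, [0, -0.4, 0.9], 0]
    - [0, [0, -0.6, 0.8], 0]
    - [0, [0, -0.7, 0.7], 0]
    - [0, [0, -0.9, 0.5], 0]

```text
t: 53.0
position: [0.6163, -0.2391, 0.0213]
ee_rot: [0.729, 0.685, -0.001, 0.003]
ft_force: [-1.6, -2.1, 18.3]
width: 0.206
```

```bash
python3 cr.py 14 10 .604 .0735 .040
```

```text
pos [ 0.6163 -0.2391  0.0213] yaw 86.47 toolz [ 0.002 -0.005 -1.   ] w 19.2 f [-1.6 -2.1 18.3]
theta 162.4275631861816 rad 0.0405722137129636 Frad -17.912076356438476 Ftan -3.983801334094858
[[0, [0.0, -1.0, 0.1], 0], [0, [0.0, -1.0, -0.1], 0], [0, [0.0, -0.9, -0.3], 0], [0, [0.0, -0.8, -0.5], 0], [0, [0.0, -0.7, -0.7], 0], [0, [0.0, -0.5, -0.8], 0], [0, [0.0, -0.3, -0.9], 0], [0, [0.0, -0.0, -1.0], 0], [0, [0.0, 0.2, -1.0], 0], [0, [0.1, 0.4, -0.9], 0]]
```

>>> play_rows:
  steps:
    - [0, [0, -1.0, -0.1], 0]
    - [0, [0, -1.0, -0.2], 0]
    - [0, [0, -0.9, -0.4], 0]

```text
t: 53.3
position: [0.5908, -0.2379, 0.0243]
ee_rot: [0.729, 0.685, 0.005, 0.008]
ft_force: [12.5, -3.1, -14.0]
width: 0.207
```

```bash
python3 cr.py 14 4 .604 .0735 .040
```

```text
pos [ 0.5908 -0.2379  0.0243] yaw 86.45 toolz [ 0.018 -0.004 -1.   ] w 19.3 f [ 12.5  -3.1 -14. ]
theta 200.7193472792433 rad 0.038122598077937865 Frad 8.685099453767956 Ftan -16.653420521052468
[[0, [0.0, -0.9, -0.3], 0], [0, [0.0, -0.7, -0.7], 0], [0, [0.0, -0.5, -0.8], 0], [0, [0.0, -0.3, -0.9], 0]]
```

>>> play_rows:
  steps:
    - [0, [0, -0.4, -0.2], 0]
    - [0, [0, -0.4, -0.2], 0]

```text
t: 53.5
position: [0.5895, -0.2378, 0.0249]
ee_rot: [0.729, 0.685, 0.013, 0.013]
ft_force: [12.6, -3.2, -12.7]
width: 0.209
```

```bash
python3 cr.py 14 2 .604 .0735 .040
```

```text
pos [ 0.5895 -0.2378  0.0249] yaw 86.43 toolz [ 0.038 -0.001 -0.999] w 19.4 f [ 12.6  -3.2 -12.7]
theta 203.20756340537835 rad 0.03816471267138268 Frad 6.709852089338652 Ftan -16.57519131778367
[[0, [0.0, -0.9, -0.4], 0], [0, [0.0, -0.7, -0.7], 0]]
```

The handle no longer moves at about 16 N tangential, so the row is clamped. I'll release and check.

>>> play_rows:
  steps:
    - [4, [0, 0, 0], 0]
    - [4, [0, 0, 0], 0]
    - [4, [0, 0, 0], 0]
    - [4, [0, 0, 0], 0]
    - [4, [0, 0, -2], 0]
    - [4, [0, 0, -4], 0]
    - [4, [0, 0, -4], 0]
    - [4, [0, 0, -4], 0]
    - [4, [-3, 0, -3], 0]
    - [4, [-3, 0, -2], 0]

```text
t: 54.5
position: [0.5694, -0.2875, 0.2089]
ee_rot: [0.727, 0.687, 0.013, -0.001]
ft_force: [0.2, -0.3, 0.0]
width: 0.427
```

```bash
python3 - <<'E'
from h import *
pose()
st,im=look("w30",dict(bar1=.06,stop_mid=.06,jaw_plate=.06,brush=.005))
b=snap("scene","s30");t=snap("top","t30")
for c in("scene","top"):
  optics.camera(c)
  for k,z in dict(bar1=.06,jaw_plate=.06,crank_grip=.035,brush=.005,pliers=0,hammer=0,disc=0,spray=0,magnet=0,tin=0).items():
    for d in landmark_of(c,k)[:3]: print(c,k,round(d["p"],2),np.round(d["pixel"]),np.round(at(c,d["pixel"],z),4))
B=cv2.resize(b[130:270,225:375],(600,560),interpolation=cv2.INTER_CUBIC)
T=cv2.resize(t[130:300,270:450],(593,560),interpolation=cv2.INTER_CUBIC)
cv2.imwrite("pics/c30.png",cv2.resize(np.hstack([B,T]),(800,376))[:,:,::-1])
E
```

```text
pos [ 0.5694 -0.2875  0.2089] yaw 86.78 toolz [ 0.017  0.02  -1.   ] w 39.7 f [ 0.2 -0.3  0. ]
pos [ 0.5694 -0.2875  0.2089] yaw 86.77 toolz [ 0.017  0.02  -1.   ] w 39.7
stop_mid 0.67 [412. 241.] [ 0.6771 -0.3539  0.06  ]
jaw_plate 0.37 [344. 134.] [ 0.6015 -0.2302  0.06  ]
brush 0.68 [165. 198.] [ 0.3675 -0.2982  0.005 ]
scene bar1 0.91 [300. 231.] [0.6514 0.0376 0.06  ]
scene bar1 0.84 [289. 220.] [ 0.6464 -0.0186  0.06  ]
scene bar1 0.67 [309. 235.] [0.6404 0.0667 0.06  ]
scene jaw_plate 0.67 [289. 214.] [ 0.6306 -0.0372  0.06  ]
scene jaw_plate 0.29 [212. 138.] [ 0.5987 -0.4783  0.06  ]
scene crank_grip 0.71 [257. 181.] [ 0.6025 -0.2274  0.035 ]
scene crank_grip 0.56 [210. 178.] [ 0.7109 -0.3566  0.035 ]
scene brush 0.89 [290. 144.] [ 0.385  -0.2876  0.005 ]
scene pliers 0.76 [347. 299.] [0.6965 0.2859 0.    ]
scene hammer 0.75 [215. 139.] [ 0.569  -0.5161  0.    ]
scene hammer 0.19 [310. 237.] [0.6207 0.052  0.    ]
scene disc 0.57 [241. 154.] [ 0.5476 -0.3871  0.    ]
scene spray 0.57 [369. 314.] [0.6853 0.3658 0.    ]
scene magnet 0.72 [211. 177.] [ 0.6935 -0.3832  0.    ]
scene magnet 0.37 [292. 142.] [ 0.369  -0.2888  0.    ]
scene tin 0.94 [433. 322.] [0.5733 0.5223 0.    ]
scene tin 0.74 [292. 222.] [ 0.6236 -0.0319  0.    ]
top bar1 0.86 [303. 168.] [0.6467 0.0765 0.06  ]
top bar1 0.71 [328. 168.] [ 0.6442 -0.009   0.06  ]
top bar1 0.65 [317. 168.] [0.6453 0.0308 0.06  ]
top jaw_plate 0.63 [334. 171.] [ 0.6348 -0.0283  0.06  ]
top crank_grip 0.72 [396. 184.] [ 0.5981 -0.2435  0.035 ]
top brush 0.77 [414. 255.] [ 0.3551 -0.3063  0.005 ]
top pliers 0.86 [244. 159.] [0.6926 0.295  0.    ]
top hammer 0.55 [472. 197.] [ 0.5614 -0.5187  0.    ]
top disc 0.67 [440. 198.] [ 0.5555 -0.4035  0.    ]
top disc 0.64 [178. 192.] [0.5685 0.5218 0.    ]
top spray 0.8 [222. 157.] [0.6987 0.3744 0.    ]
top magnet 0.32 [336. 171.] [ 0.6506 -0.0361  0.    ]
top tin 0.66 [178. 192.] [0.5699 0.5212 0.    ]
```

View pics/c30.png

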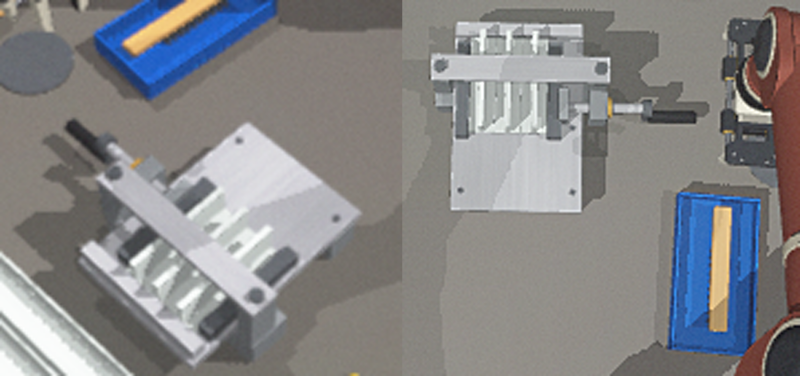

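```bash
python3 -c "
from h import *
print(close_job())"
```

```text
the job is handed in; nothing more can be done
None
```

The job is handed in: the brush is in the tray and all three tee bars are clamped in the vise. It took about 55 s of robot time. No verdict was reported.

- **Brush:** it lies flat inside the blue tray, at about (0.36, -0.30). My first grip missed because I lifted before the fingers had closed; the second held.
- **Bars:** each was laid flange-down on the infeed and slid under the bridge until it met the end stop. The pushing force rose to about 10 to 14 N with no more travel. In the last pictures all three stand side by side, and most readings put their origins at 0.640–0.647 m along the feed, where a home bar should be at about 0.641. One scene-camera reading of the middle bar was a little further on, at 0.651.
- **Crank:** it started at about 120°, not straight up, and I wound it through about 2.2 turns. At the end the handle would not move at about 16 N, more than the 8–12 N given as a good clamp. That puts the jaw travel near 30 mm, which is what three 40 mm bars need.
- **Other things:** the pliers, hammer, disc, spray can and tin all read close to where they began. The scene camera also showed the magnet square in place, but the top camera's only reading of it was a low-confidence false match on the vise.
- **What disagreed:** camera readings of the jaw and of the spacing between bars differed by about 5 to 10 mm. I relied on the crank's resistance and the final picture to judge the clamping.

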